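# Put the site lights on charge

## Robot

A 6-joint arm with a two-finger parallel gripper is mounted at the origin on the work surface. World frame = base frame: x ahead of the robot, y to its left, z up, the work surface at z = 0. Lengths are in m, angles in rad, forces in N, time in s.
With the tool pointing down it reaches from about 0.325 to 0.85 m from the base axis. Payload 15.5 kg.
Tool frame: the origin (TCP) lies at the centre of the arm's flange, where the gripper is bolted on; the fingertips stand 191 mm ahead of it and the grasp point (between the pads) lies 172 mm ahead of it; z points along the fingers, y is the line along which they close (so a half turn about z gives the same grasp; the last joint's range is limited). The gripper opens to 91 mm and grips with 3 to 60 N. Pads are 32 mm wide; open, the fingers measure 118 mm over their backs; the gripper's body (76 mm by 178 mm) begins 60 mm behind the grasp point.
Start: joints at [-1.236, 0.494, 1.345, -0, 1.302, -0.096], TCP at [0.26, -0.568, 0.405] pointing down, gripper open.
Joint ranges: [-2.91, 2.91], [-0.82, 2.16], [0.22, 2.67], [-1.22, 4.37], [0.12, 2.79], [-3.08, 3.08]. Speed limits (rad/s): [1.89, 1.89, 2.57, 3.01, 3.01, 3.01].

## Interface

Orientations are given as a unit quaternion [w, x, y, z].
In Python, from workcell import robot, viewer gives the robot as it stands.
- The arm moves only by the tool arm_command, never from a script. Its argument "increments" is a list that holds one entry, the list of rows, each a list of 7 numbers: the closure, from 0 (fully open) to 1 (shut), then the shift along the tool's x, y, z in mm, then the turn, a rotation vector about the tool's x, y, z in degrees. In form: [[[hand, tx, ty, tz, wx, wy, wz], ...]]. A call has 1 to 5 rows; each row shifts and turns the commanded pose from where the row before left it, along the tool's axes as they then stand; what a row does not reach is not made up. A row lasts 1/12 s, in which the tool goes at most 41.7 mm and 7.16 degrees, less where a joint would pass 70% of its speed; a pose out of reach is approached as far as the arm can. A call is refused whole if a number of a shift passes 41.7 or a number of a turn 7.16, either way. A call with a gripper value outside its range is refused whole. The fingers move at their own pace and stop on an object; "squeeze" is the grip in N (left out, the last holds). Time passes only in rows, so rows that do not move let the fingers close. It gives the time, the measured TCP pose, the force, the opening and the grip force at its end, in the units of the state.
- robot.sense(): the state, without advancing time (a new reading comes with each control period).
- viewer.capture(name): name is "scene" or "top"; returns the picture (400x640x3 uint8, blue, green, red); there is no depth.
- viewer.calibration(name): a dict with "fx", "fy", "cx", "cy" (pixels), "R" (3x3) and "t" (3): a world point X has camera coordinates R X + t. Camera axes: x right, y down, z forward; pixel columns grow to the right and rows downward; lengths in m; the calibration is good to about 2 mm. A picture is of the moment at which its call begins. calibration takes no time and is no camera call.
- robot.finish_job(): hands the job in; it is judged then, once.
The state is a dict: "time_s": time; "q": joint angles; "qvel": joint speeds; "joint_efforts": joint torques, N m; "eef_pos": TCP position; "eef_rot": TCP orientation; "force": force on the tool from outside, world axes, zero at the start; "moment": the same for the moment, N m; "gripper_width": finger opening in m; "grasp_force": force on a finger pad.
Only numpy, scipy, OpenCV 4.12 (cv2) and the standard library are available. Lean on these libraries where they do the work, as an engineer would, in place of code of your own. Each camera call takes 0.05 s, during which the arm holds its last target. There are 200 camera calls.

## Task

Take the thick torch and the slim penlight off their leaning rests and stand each upright, lower end down as it leans now, right to the bottom of the dock's empty cup that fits it: torch in the wide cup, penlight in the narrow one. Then start charging by turning the dial sunk in the dock's sloping front clockwise all the way to its stop. Leave the tester in its cup and the other things on the table where they are.

Things in the scene. Friction and masses are not known exactly. Their poses are not given: they have to be found in the camera images.
- torch_mid (a point): Centre (half-way along) of the thick torch: aluminium, round, 165 mm long, about 160 g; body 24 mm in diameter, head 29 mm in diameter over the upper 43 mm. z axis runs from foot to head. It starts leaning 35 degrees from vertical on its rest, head up and generally towards the robot, its upper 70 mm free of the rest.
- penlight_mid (a point): Centre (half-way along) of the slim penlight: grey plastic round rod, 16 mm in diameter, 160 mm long, about 70 g. z axis runs from foot to top end. It starts leaning 35 degrees from vertical on its rest, top end generally towards the robot, its upper 65 mm free of the rest.
- rest_thick: Fixed black rest on a steel foot, on which the torch leans: panel 95 mm long, 56 mm wide, leaning 35 degrees, under the torch on its robot side, with 9 mm ribs beside it and a ledge below; 126 mm (x -88 to +38) by 66 mm by 110 mm high. Origin on the table near the torch's foot; -x axis points, level, the way the head leans. May be left or right of the dock.
- rest_slim: The same sort of fixed rest, for the penlight; the ribs stand closer. Origin and axes as for the other.
- dock: Fixed grey charging dock. Origin on the table; +x points away from its sloping front, z up. A deck 24 mm high (x -25 to +100 mm, y -107 to +107) carries three steel cups in a row along y at x = 45 mm, 66 mm apart, in any order. The front panel (x -125 to -30 mm, y -60 to +60) slopes 35 degrees from level, facing up and to -x, and bears the dial in its collar.
- cup_wide: Fixed empty steel cup for the torch: bore about 32 mm, wall 3.5 mm, 66 mm high, inner floor 6 mm above its underside. Origin at the centre of its underside (24 mm above the table), z up.
- cup_narrow: Fixed empty steel cup for the penlight: bore about 22 mm, wall 3.5 mm, 66 mm high, inner floor 6 mm above its underside. Origin at the centre of its underside (24 mm above the table), z up.
- cup_taken: Fixed steel cup with the tester in it: bore about 27 mm, outer diameter 35 mm, 66 mm high. Origin at the centre of its underside.
- tester_mid (a point): Bystander: centre (half-way up) of a black tester, 22 mm in diameter and 135 mm long with a white 26 mm square head, standing loose in the cup it charges in, its top about 165 mm above the table.
- dial (a joint): Turn of the dial, rad: 0 fully anticlockwise, 1.4 at the clockwise stop (clockwise as seen looking onto the dial's face). It starts somewhere from 0 to 0.35, turns stiffly (about 0.03 N m) and stays where it is left.
- dial_grip (a point): Grip point of the black dial, on its axis, 37 mm out from the panel. Grip bar: 42 mm long (x axis here), 14 mm wide (y axis), its top 44 mm out from the panel; below it a disc 44 mm in diameter, its top 14 mm out. z axis points out of the panel, 35 degrees from vertical, leaning to the dock's front (-x). Turning clockwise turns this frame negatively about its z.
- collar (a point): Centre of the mouth of the fixed black collar round the dial: coaxial with it, inner diameter 92 mm, outer 100 mm, standing 34 mm out from the panel all round (3 mm short of the grip point). Fingertips must go down inside it, along the dial's axis, opened to no more than about 50 mm.
- bottle_mid (a point): Bystander: centre of an amber bottle, 60 mm in diameter, 160 mm high, standing.
- tape: Bystander: roll of tape lying flat, 90 mm in diameter, 25 mm high. Origin at the centre of its underside.
- papercup: Bystander: white paper cup, 72 mm across the rim, 80 mm high. Origin at the centre of its underside.
Not all that is in view belongs to the job. Leave any red or turquoise look-alike of the part that bears torch_mid alone.

How it is judged:
By the outcome, as a careful person would: the job done as asked, in the order asked, and still so for the second after the job is handed in, with the robot touching nothing.
It also fails if it takes over 72 s, if anything falls off the work surface, if the arm or the gripper's body presses on something with over 40 N, if the wrist force passes 120 N, or if a joint passes its speed limit or range.

## Working session

There is one attempt and no reset: what is moved stays moved. The work goes in short steps, Python scripts to look and compute and a tool call to move; the robot and the scene stay as the last step left them, time stands still between calls to the robot, and variables do not carry over. Pictures are saved under pics/ and viewed, at most 10 in all, crops included, and the job is handed in when it is done.

Besides the shell and the picture viewer there is one more tool, called after "Emit:" by a JSON object that holds its "op" and its "data". arm_command: Moves the arm, as the interface text tells. Its arguments: {"type":"object","properties":{"increments":{"type":"array","items":{"type":"array","items":{"type":"array","items":{"type":"number"}}}},"squeeze":{"type":"number"}},"required":["increments"]}

```bash
mkdir -p pics; ls
python3 - <<'E'
from workcell import robot, viewer
import cv2
for n in("scene","top"):
    cv2.imwrite(f"pics/{n}0.png",cv2.resize(viewer.capture(n),(800,500),interpolation=cv2.INTER_CUBIC)); print(viewer.calibration(n))
print(robot.sense())
E
```

```text
pics
{'fx': 450.7791440542294, 'fy': 450.7791440542294, 'cx': 318.51827487888073, 'cy': 192.7670395991765, 'R': array([[ 0.3846966 ,  0.9230182 , -0.00677773],
       [ 0.56475254, -0.24117357, -0.78923373],
       [-0.7301117 ,  0.29978779, -0.61405553]]), 't': array([-0.15876169, -0.26580192,  1.61392705])}
{'fx': 508.7206807502133, 'fy': 508.7206807502133, 'cx': 317.39300337437874, 'cy': 195.7205913691202, 'R': array([[-0.00931839, -0.99984141,  0.01517606],
       [-0.98813006,  0.00687987, -0.15346546],
       [ 0.15333672, -0.01642597, -0.98803747]]), 't': array([-0.09863831,  0.54985382,  1.58571701])}
{'time_s': 0.1, 'q': array([-1.23650043e+00,  4.94109745e-01,  1.34604943e+00,  1.59963747e-05,
        1.30248405e+00, -9.55077511e-02]), 'qvel': array([-8.07913303e-05, -5.51232007e-04, -1.98972115e-03, -8.23003367e-04,
        2.28853923e-05, -4.35689589e-04]), 'joint_efforts': array([ 3.31675816e-03, -8.80237699e+01, -3.82542837e+01,  7.11816293e-02,
        4.84371395e-02, -8.50198307e-05]), 'eef_pos': array([ 0.26039188, -0.56803461,  0.4042115 ]), 'eef_rot': array([-5.22460687e-04,  9.76997654e-01,  2.13249405e-01, -5.49106277e-05]), 'force': array([-0.9084151 , -0.965377  ,  0.33988651]), 'moment': array([ 0.01560762, -0.00872365, -0.01571695]), 'grasp_force': 0.0, 'gripper_width': 0.09119062226376687}
```

View pics/scene0.png

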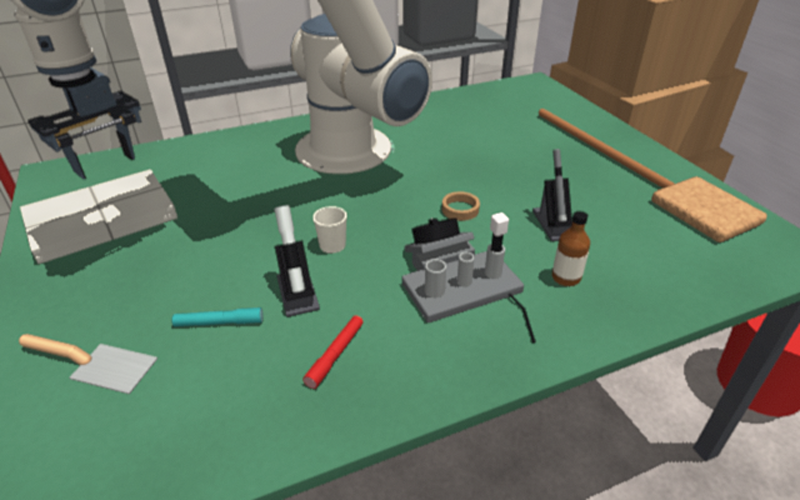

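View pics/top0.png

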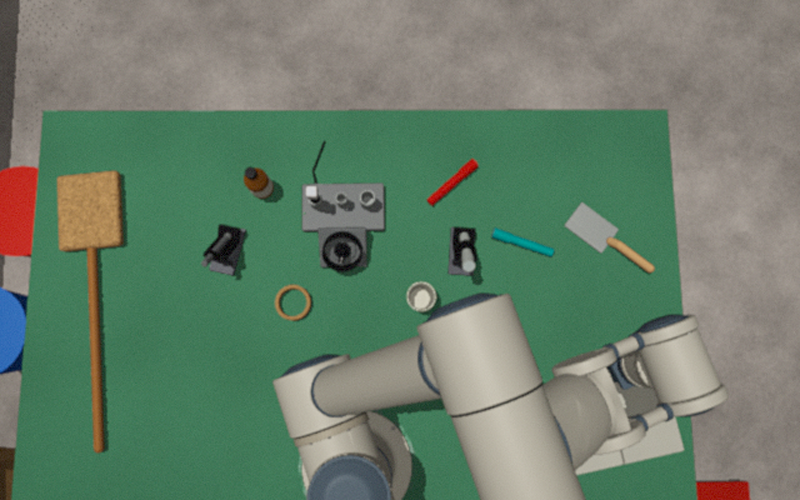

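```bash
cat > h.py <<'E'
import numpy as np, cv2
from workcell import robot, viewer
def crop(n,x0,y0,w,h,s,name,img=None):
    im=viewer.capture(n) if img is None else img
    c=cv2.resize(im[y0:y0+h,x0:x0+w],None,fx=s,fy=s,interpolation=cv2.INTER_CUBIC)
    # ticks every 10 px
    for x in range((x0+9)//10*10,x0+w,10):
        cv2.line(c,(int((x-x0)*s),0),(int((x-x0)*s),8 if x%50 else 16),(255,255,255),1)
        if x%50==0: cv2.putText(c,str(x),(int((x-x0)*s)+2,24),0,.45,(0,255,255),1)
    for y in range((y0+9)//10*10,y0+h,10):
        cv2.line(c,(0,int((y-y0)*s)),(8 if y%50 else 16,int((y-y0)*s)),(255,255,255),1)
        if y%50==0: cv2.putText(c,str(y),(18,int((y-y0)*s)+5),0,.45,(0,255,255),1)
    cv2.imwrite(f"pics/{name}.png",c)
def proj(n,X):
    k=viewer.calibration(n); C=np.atleast_2d(X)@k["R"].T+k["t"]
    return C[:,:2]/C[:,2:]*[k["fx"],k["fy"]]+[k["cx"],k["cy"]]
def ray(n,uv):
    k=viewer.calibration(n); d=np.array([(uv[0]-k["cx"])/k["fx"],(uv[1]-k["cy"])/k["fy"],1])
    return -k["R"].T@k["t"], k["R"].T@d
def atz(n,uv,z):
    o,d=ray(n,uv); return o+d*(z-o[2])/d[2]
E
python3 - <<'E'
from h import *
crop("top",150,130,250,120,3.2,"topc")
crop("scene",205,110,270,150,2.95,"scenec")
E
```

```text
(no output)
```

View pics/topc.png

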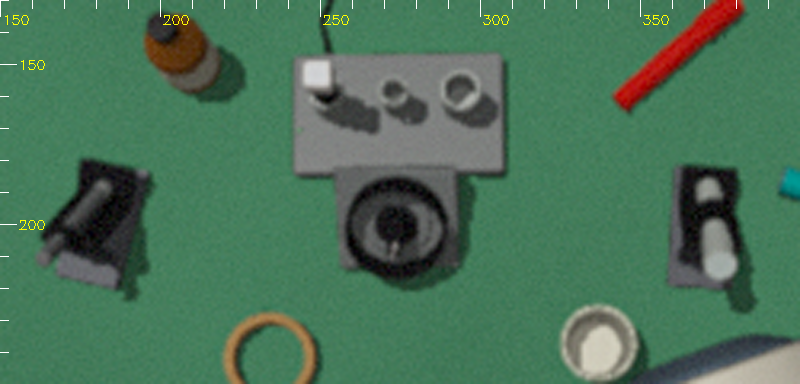

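View pics/scenec.png

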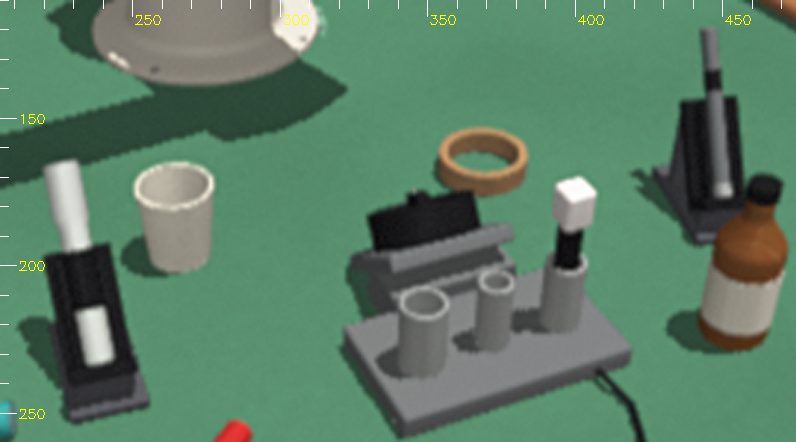

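```bash
cat > fit.py <<'E'
from h import *
from scipy.optimize import minimize, least_squares
im={n:viewer.capture(n) for n in("scene","top")}
def cyl(p,segs):
    x,y,z,w=p; a=np.array([np.cos(w)*np.sin(.6109),np.sin(w)*np.sin(.6109),np.cos(.6109)])
    u=np.cross(a,[0,0,1]);u/=np.linalg.norm(u);v=np.cross(a,u);t=np.linspace(0,2*np.pi,40)[:,None]
    return [np.vstack([np.array([x,y,z])+a*s+r*(np.cos(t)*u+np.sin(t)*v) for s in (s0,s1)]) for s0,s1,r in segs]
S=8
def render(n,p,segs,roi):
    x0,y0,w,h=roi; m=np.zeros((h*S,w*S),np.uint8)
    for P in cyl(p,segs):
        q=((proj(n,P)-[x0,y0]+.5)*S); cv2.fillConvexPoly(m,cv2.convexHull(q.astype(np.float32)).astype(np.int32),1)
    return cv2.resize(m.astype(np.float32),(w,h),interpolation=cv2.INTER_AREA)
def mask(n,roi,thr):
    x0,y0,w,h=roi; c=im[n][y0:y0+h,x0:x0+w].astype(int)
    b=(c.max(2)-c.min(2)<22)&(c.max(2)>thr)
    return b
T=dict(segs=[(-.0825,.0825,.012),(.0395,.0825,.0145)],x0=None)
E
python3 - <<'E'
from fit import *
# triangulate ends
def tri(a,b):
    A=[];B=[]
    for n,uv in(("top",a),("scene",b)):
        o,d=ray(n,uv); d/=np.linalg.norm(d); M=np.eye(3)-np.outer(d,d); A.append(M);B.append(M@o)
    X=np.linalg.lstsq(np.vstack(A),np.hstack(B),rcond=None)[0]; return X
for nm,a,b,c,d in (("torch",(375,212.8),(225.9,167),(371.2,188.5),(238,232)),("pen",(163.4,210),(445.3,120.5),(182.5,188.4),(449.7,175.8))):
    h=tri(a,b);f=tri(c,d);print(nm,h.round(4),f.round(4),np.linalg.norm(h-f),np.degrees(np.arctan2(h[1]-f[1],h[0]-f[0])))
for nm,a,b in(("wide",(294.1,158.4),(348.4,212.4)),("narrow",(273.1,158.8),(373.1,205.3))):
    print(nm,atz("top",a,.09),atz("scene",b,.09),tri(a,b))
for c in ((241.6,147.2),(306.6,147.2),(308.75,184.7),(241.6,183.8)): print(atz("top",c,.024).round(4))
# montage for viewing: pens & dial, brightened
g=lambda c:(np.clip((c/255.)**.45,0,1)*255).astype(np.uint8)
def z(n,x,y,w,h,s): return cv2.resize(g(im[n][y:y+h,x:x+w]),(w*s,h*s),interpolation=cv2.INTER_CUBIC)
M=np.zeros((600,800,3),np.uint8)
for q,(r,c) in ((z("top",250,178,50,40,8),(0,0)),(z("scene",315,170,66,50,6),(0,404)),(z("scene",215,155,40,90,3),(300,404)),(z("scene",425,110,40,90,3),(300,530)),(z("top",155,175,40,40,5),(330,0)),(z("top",355,175,40,40,5),(330,202))):
    M[r:r+q.shape[0],c:c+q.shape[1]]=q[:600-r,:800-c]
cv2.imwrite("pics/mont.png",M)
E
```

```text
torch [ 0.4782 -0.2688  0.1659] [ 0.5723 -0.2771  0.0372] 0.15963089962078567 174.953783914636
pen [0.4914 0.352  0.1632] [0.5775 0.3306 0.0358] 0.15529371882324589 166.08530015583636
wide [ 0.66095827 -0.03023876  0.09      ] [ 0.66623247 -0.02862001  0.09      ] [ 0.66238957 -0.02855126  0.08674362]
narrow [0.66005536 0.03566567 0.09      ] [0.66574024 0.03737042 0.09      ] [0.66167845 0.03765377 0.08655129]
[0.7149 0.1438 0.024 ]
[ 0.7137 -0.0695  0.024 ]
[ 0.5885 -0.0757  0.024 ]
[0.5929 0.1421 0.024 ]
```

View pics/mont.png

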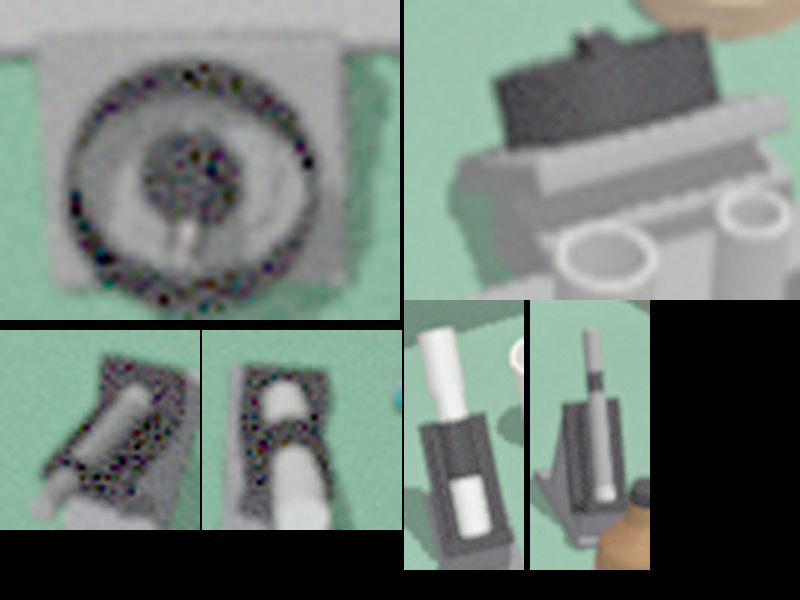

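Run:
```python
from h import *
o,d=None,None
for uv in((337.2,196.7),(378.5,186.3)):
    o,d=ray("scene",uv); print((o+d*(.587-o[0])/d[0]).round(4))
for uv in((254.75,182),(293.1,182.4)):
    o,d=ray("top",uv); print("top",(o+d*(.587-o[0])/d[0]).round(4))
for uv in ((256.5,213.9),(293.1,213.6)): print("bot", atz("top",uv,0.01).round(4))
av={n:np.mean([viewer.capture(n).astype(float) for _ in range(12)],0) for n in("top","scene")}
np.savez("av.npz",**av)
g=lambda c:(np.clip((c/255.)**.4,0,1)*255).astype(np.uint8)
def z(n,x,y,w,h,s): return cv2.resize(g(av[n][y:y+h,x:x+w]),(w*s,h*s),interpolation=cv2.INTER_CUBIC)
R=lambda p,q: np.vstack([p,q])
M=np.zeros((600,800,3),np.uint8)
a=z("top",250,178,50,40,8); b=z("scene",318,165,66,50,6)
M[:320,:400]=a; M[:300,404:]=b
# contrast on darks
def z2(n,x,y,w,h,s):
    c=av[n][y:y+h,x:x+w]; c=np.clip(c/45,0,1)*255
    return cv2.resize(c.astype(np.uint8),(w*s,h*s),interpolation=cv2.INTER_CUBIC)
M[322:600,:400]=z2("top",250,178,50,40,8)[:278]
M[302:600,404:]=z2("scene",318,165,66,50,6)[:298]
cv2.imwrite("pics/dial.png",M)
```

```text
[ 0.587  -0.0213  0.0772]
[0.587  0.0963 0.0751]
top [0.587  0.0928 0.0867]
top [ 0.587  -0.0265  0.0754]
bot [0.4959 0.0944 0.01  ]
bot [ 0.496  -0.0242  0.01  ]
```

View pics/dial.png

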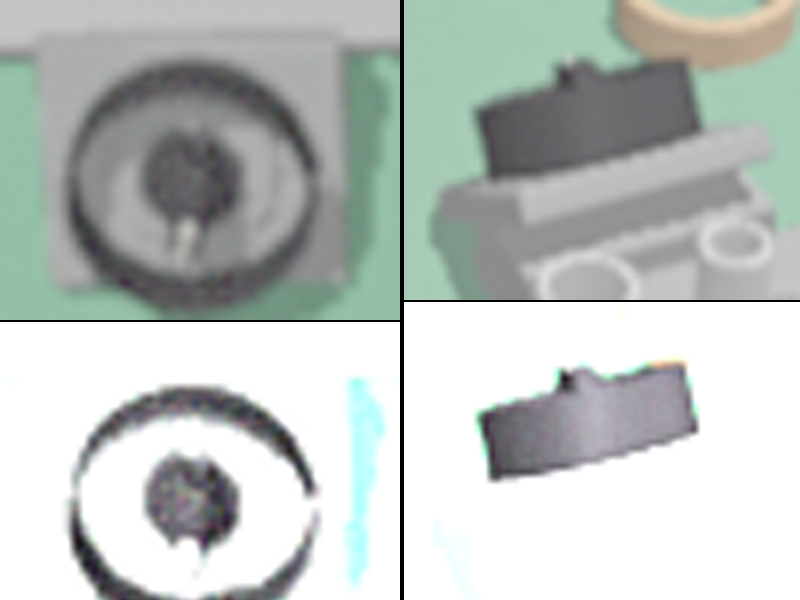

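Run:
```python
from h import *
c=np.array([.5405,.036,.0433]);n=np.array([-.57358,0,.81915]);s=np.array([-.81915,0,-.57358]);y=np.array([0,1,0])
zt=lambda X:((proj("top",X)-[250,178]+.5)*8-.5).round(0).tolist()
zs=lambda X:((proj("scene",X)-[318,165]+.5)*6-.5+[404,0]).round(0).tolist()
m=c+.034*n
print("mouth outer L,R,top,bot",zt([m+.05*y,m-.05*y,m-.05*s,m+.05*s]))
print("base outer",zt([c+.05*y,c-.05*y,c-.05*s,c+.05*s]))
d=c+.014*n
print("disc",zt([d+.022*y,d-.022*y,d-.022*s,d+.022*s]))
for a in(0,.2,.35):
    b=c+.044*n; u=s*np.cos(a)+y*np.sin(a); v=-s*np.sin(a)+y*np.cos(a)
    print(a,"bar ends top",zt([b+.021*u,b,b-.021*u]),"scene",zs([b+.021*u+.007*v,b+.021*u-.007*v,b-.021*u+.007*v,b-.021*u-.007*v]))
print("mouth scene y+-",zs([m+.05*y,m-.05*y,m-.05*s]))
```

```text
mouth outer L,R,top,bot [[62.0, 208.0], [317.0, 207.0], [185.0, 92.0], [194.0, 320.0]]
base outer [[69.0, 170.0], [320.0, 168.0], [190.0, 55.0], [199.0, 279.0]]
disc [[137.0, 185.0], [248.0, 184.0], [190.0, 135.0], [194.0, 234.0]]
0 bar ends top [[190.0, 267.0], [188.0, 219.0], [186.0, 171.0]] scene [[569.0, 63.0], [541.0, 70.0], [604.0, 60.0], [575.0, 68.0]]
0.2 bar ends top [[179.0, 266.0], [188.0, 219.0], [197.0, 172.0]] scene [[579.0, 61.0], [549.0, 68.0], [596.0, 62.0], [566.0, 70.0]]
0.35 bar ends top [[171.0, 264.0], [188.0, 219.0], [205.0, 174.0]] scene [[586.0, 59.0], [555.0, 66.0], [590.0, 64.0], [558.0, 71.0]]
mouth scene y+- [[678.0, 61.0], [474.0, 114.0], [621.0, 85.0]]
```

```bash
cat > plan.py <<'E'
from h import *
from scipy.spatial.transform import Rotation as R
def frame(a,yref):
    z=-np.asarray(a)/np.linalg.norm(a); y=yref-z*np.dot(z,yref); y/=np.linalg.norm(y)
    return R.from_matrix(np.c_[np.cross(y,z),y,z])
def lean(yaw,tilt=35): # axis unit vector, yaw deg of lean direction
    t,w=np.radians([tilt,yaw]); return np.array([np.sin(t)*np.cos(w),np.sin(t)*np.sin(w),np.cos(t)])
def pose(g,a,yref): # TCP pose with grasp point g, tool z=-a
    a=np.asarray(a)/np.linalg.norm(a); return np.asarray(g)+.172*a, frame(a,np.asarray(yref,float))
def now():
    s=robot.sense(); return s["eef_pos"],R.from_quat(np.roll(s["eef_rot"],-1))
def plan(start,targets,mm=32,dg=6.5):
    """targets: (pos,rot,closure); prints rounded rows, feedback on rounding"""
    p,r=start; p=p.copy()
    rows=[]
    for P,Q,h in targets:
        n=max(1,int(np.ceil(max(np.linalg.norm(P-p)*1e3/mm,np.degrees((r.inv()*Q).magnitude())/dg))))
        for i in range(n,0,-1):
            d=np.clip((r.inv().apply(P-p)*1e3/i).round(0 if i>1 else 1),-41,41)
            w=np.degrees((r.inv()*Q).as_rotvec())/i; w=w.round(1)
            p=p+r.apply(d/1e3); r=r*R.from_rotvec(np.radians(w))
            rows.append([h,*[float(v)+0 for v in d],*[float(v)+0 for v in w]])
    for i in range(0,len(rows),5): print("[["+",".join("["+",".join(f"{v:g}" for v in q)+"]" for q in rows[i:i+5])+"]]")
    return p,r
E
python3 - <<'E'
from plan import *
a=lean(175);H=np.array([.478,-.269,.166]);y=[.0872,.9962,0]
P,Q=pose(H-.022*a,a,y)
p0,r0=now()
# halfway yaw first to choose direction through q6 decreasing: turn about tool z
mid=pose(H+.09*a+[0,0,.06],a,y)
print("turn",np.degrees((r0.inv()*Q).as_rotvec()))
plan((p0,r0),[(*mid,.45),])
print("then"); plan(mid,[(P,Q,.45)])
E
```

```text
turn [ -45.49569181  -12.03014291 -144.29622517]
[[[0.45,8,-11,-1,-1.9,-0.5,-6],[0.45,9,-10,-2,-1.9,-0.5,-6],[0.45,10,-9,-2,-1.9,-0.5,-6],[0.45,11,-7,-3,-1.9,-0.5,-6],[0.45,11,-6,-3,-1.9,-0.5,-6]]]
[[[0.45,12,-5,-3,-1.9,-0.5,-6],[0.45,12,-3,-4,-1.9,-0.5,-6],[0.45,13,-2,-4,-1.9,-0.5,-6],[0.45,13,-1,-4,-1.9,-0.5,-6],[0.45,13,1,-4,-1.9,-0.5,-6]]]
[[[0.45,13,2,-4,-1.9,-0.5,-6],[0.45,12,4,-4,-1.9,-0.5,-6],[0.45,12,5,-4,-1.9,-0.5,-6],[0.45,11,7,-4,-1.9,-0.5,-6],[0.45,10,8,-4,-1.9,-0.5,-6]]]
[[[0.45,9,9,-3,-1.9,-0.5,-6],[0.45,8,10,-3,-1.9,-0.5,-6],[0.45,7,11,-3,-1.9,-0.5,-6],[0.45,6,12,-3,-1.9,-0.5,-6],[0.45,5,12,-2,-1.9,-0.5,-6.1]]]
[[[0.45,3,13,-2,-1.9,-0.5,-6],[0.45,2,13,-2,-1.9,-0.5,-6.1],[0.45,1,13,-1,-1.9,-0.5,-6],[0.45,-0.2,13.2,-0.9,-1.9,-0.4,-6.1]]]
then
[[[0.45,6,0,27,0,0,0],[0.45,6,0,27,0,0,0],[0.45,6,0,27,0,0,0],[0.45,5,0,27,0,0,0],[0.45,6,0,27,0,0,0]]]
[[[0.45,5.4,0,26.1,0,0,0]]]
```

Emit:
{"op": "arm_command", "data": {"increments": [[[0.45,8,-11,-1,-1.9,-0.5,-6],[0.45,9,-10,-2,-1.9,-0.5,-6],[0.45,10,-9,-2,-1.9,-0.5,-6],[0.45,11,-7,-3,-1.9,-0.5,-6],[0.45,11,-6,-3,-1.9,-0.5,-6]]], "squeeze": 15}}

```text
time_s: 1.92
eef_pos: [0.2744, -0.5022, 0.4121]
eef_rot: [0.085, 0.884, 0.46, -0.004]
force: [-0.0, 0.4, 1.1]
gripper_width: 0.0608
grasp_force: 0.0
```

Emit:
{"op": "arm_command", "data": {"increments": [[[0.45,12,-5,-3,-1.9,-0.5,-6],[0.45,12,-3,-4,-1.9,-0.5,-6],[0.45,13,-2,-4,-1.9,-0.5,-6],[0.45,13,-1,-4,-1.9,-0.5,-6],[0.45,13,1,-4,-1.9,-0.5,-6]]]}}

```text
time_s: 2.33
eef_pos: [0.2883, -0.4368, 0.4202]
eef_rot: [0.164, 0.724, 0.67, -0.007]
force: [0.9, 0.6, 0.3]
gripper_width: 0.0502
grasp_force: 0.0
```

Emit:
{"op": "arm_command", "data": {"increments": [[[0.45,13,2,-4,-1.9,-0.5,-6],[0.45,12,4,-4,-1.9,-0.5,-6],[0.45,12,5,-4,-1.9,-0.5,-6],[0.45,11,7,-4,-1.9,-0.5,-6],[0.45,10,8,-4,-1.9,-0.5,-6]]]}}

```text
time_s: 2.75
eef_pos: [0.3028, -0.3712, 0.428]
eef_rot: [0.229, 0.511, 0.829, -0.01]
force: [0.4, -0.2, -0.4]
gripper_width: 0.05
grasp_force: 0.0
```

Emit:
{"op": "arm_command", "data": {"increments": [[[0.45,9,9,-3,-1.9,-0.5,-6],[0.45,8,10,-3,-1.9,-0.5,-6],[0.45,7,11,-3,-1.9,-0.5,-6],[0.45,6,12,-3,-1.9,-0.5,-6],[0.45,5,12,-2,-1.9,-0.5,-6.1]]]}}

```text
time_s: 3.17
eef_pos: [0.3179, -0.3068, 0.435]
eef_rot: [0.278, 0.257, 0.925, -0.012]
force: [0.0, 0.5, 0.3]
gripper_width: 0.05
grasp_force: 0.0
```

Emit:
{"op": "arm_command", "data": {"increments": [[[0.45,3,13,-2,-1.9,-0.5,-6],[0.45,2,13,-2,-1.9,-0.5,-6.1],[0.45,1,13,-1,-1.9,-0.5,-6],[0.45,-0.2,13.2,-0.9,-1.9,-0.4,-6.1],[0.45,0,0,0,0,0,0]]]}}

```text
time_s: 3.58
eef_pos: [0.3282, -0.2542, 0.4407]
eef_rot: [0.301, 0.038, 0.953, -0.013]
force: [-0.3, -0.3, -0.8]
gripper_width: 0.05
grasp_force: 0.0
```

Run:
```python
from plan import *
a=lean(175);H=np.array([.478,-.269,.166]);y=[.0872,.9962,0]
s=robot.sense();print(s["q"].round(2))
e=plan(now(),[(*pose(H+.045*a,a,y),.45),(*pose(H-.022*a,a,y),.45)],mm=28)
```

```text
[-0.98  0.08  1.96  0.67  0.81 -2.87]
[[[0.45,9,0,24,0,0,0.1],[0.45,8,-1,23,0.1,0,0.1],[0.45,9,0,24,0,0,0.1],[0.45,8.3,-0.6,23.4,0.1,0,0.1],[0.45,0,0,22,0,0,0]]]
[[[0.45,0,0,22,0,0,0],[0.45,0,0,23,0,0,0]]]
```

Emit:
{"op": "arm_command", "data": {"increments": [[[0.45,9,0,24,0,0,0.1],[0.45,8,-1,23,0.1,0,0.1],[0.45,9,0,24,0,0,0.1],[0.45,8.3,-0.6,23.4,0.1,0,0.1],[0.45,0,0,22,0,0,0]]]}}

```text
time_s: 4.0
eef_pos: [0.3745, -0.2602, 0.3352]
eef_rot: [0.291, 0.051, 0.955, -0.013]
force: [-0.3, -0.3, 0.8]
gripper_width: 0.0502
grasp_force: 0.0
```

Emit:
{"op": "arm_command", "data": {"increments": [[[0.45,0,0,22,0,0,0],[0.45,0,0,23,0,0,0],[0.45,0,0,0,0,0,0]]]}}

```text
time_s: 4.25
eef_pos: [0.4085, -0.2628, 0.3067]
eef_rot: [0.283, 0.052, 0.958, -0.013]
force: [-1.2, 0.6, 0.2]
gripper_width: 0.0501
grasp_force: 0.0
```

Run:
```python
from plan import *
M=np.zeros((600,800,3),np.uint8)
for n,x,y,w,h,s,r,c in(("top",340,165,60,75,8,0,0),("scene",195,130,100,120,3,0,484)):
    q=cv2.resize(viewer.capture(n)[y:y+h,x:x+w],(w*s,h*s),interpolation=cv2.INTER_CUBIC);q=q[:600,:800-c];M[r:r+q.shape[0],c:c+q.shape[1]]=q
cv2.imwrite("pics/g1.png",M);s=robot.sense();print(s["q"].round(2),s["eef_pos"],s["force"])
```

```text
[-0.82  0.4   2.    0.94  0.46 -3.08] [ 0.40686137 -0.26232186  0.30828248] [-0.55812294  1.21110126 -0.29705448]
```

View pics/g1.png

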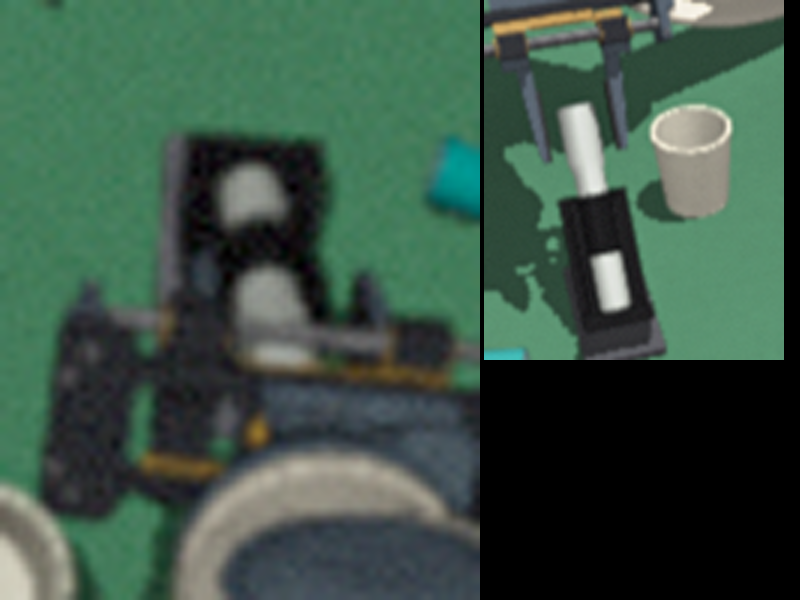

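```bash
cat > kin.py <<'E'
from plan import *
from scipy.optimize import least_squares
lo=np.array([-2.91,-.82,.22,-1.22,.12,-3.08]);hi=np.array([2.91,2.16,2.67,4.37,2.79,3.08])
# data: q,pos,quat
s=robot.sense()
D=[([-1.2365,.49411,1.34605,0,1.30248,-.09551],[.26039,-.56803,.40421],[-.0005,.97700,.21325,0]),
   ([-.82,.40,2.00,.94,.46,-3.08],None,None)]
D[1]=(s["q"],s["eef_pos"],s["eef_rot"])
SG=None;PR=None
def rots(q,sg):
    z=lambda a:R.from_rotvec([0,0,a]);y=lambda a:R.from_rotvec([0,a,0])
    A=z(q[0]);B=A*y(q[1]);C=B*y(q[2]);return A,B,C,C*z(sg[0]*q[3])*y(q[4])*z(sg[1]*q[5])
def fk(q,sg,p):
    A,B,C,T=rots(q,sg); h,d,a1,L2,L3,d6=p
    return A.apply([a1,d,h])+B.apply([0,0,L2])+C.apply([0,0,L3])+T.apply([0,0,d6]),T*R.from_rotvec([0,0,sg[2]])
E
python3 - <<'E'
from kin import *
np.savez("d1.npz",q=D[1][0],p=D[1][1],r=D[1][2])
for s4 in(1,-1):
  for s6 in(1,-1):
    E=[(fk(q,(s4,s6,0),np.zeros(6))[1].inv()*R.from_quat(np.roll(r,-1))).as_rotvec(True).round(1) for q,p,r in D]
    print(s4,s6,E)
E
```

```text
1 1 [array([-0.,  0., 90.]), array([-0., -0., 90.])]
1 -1 [array([-0. ,  0. , 79.1]), array([-0. , -0. , 97.1])]
-1 1 [array([-0.,  0., 90.]), array([ -40.5,   45.8, -158.2])]
-1 -1 [array([-0. ,  0. , 79.1]), array([ -41.8,   41.8, -151.8])]
```

```bash
cat >> kin.py <<'E'
d=np.load("d1.npz")
D=[D[0],(d["q"],d["p"],d["r"])]
SG=(1,1,np.pi/2)
def geo(extra=[]):
    f=lambda p:np.hstack([(fk(q,SG,[p[0],p[1],0,*p[2:]])[0]-P)*w for q,P,w in [(D[0][0],D[0][1],1),(D[1][0],D[1][1],1),([-.98,.08,1.96,.67,.81,-2.87],[.3282,-.2542,.4407],.05)]+extra])
    r=least_squares(f,[.15,.03,.5,.5,.12]); return [r.x[0],r.x[1],0,*r.x[2:]],r.fun
E
python3 - <<'E'
from kin import *
p,f=geo();print(np.round(p,4),f.round(4))
E
```

```text
[-0.0451  0.0779  0.      0.6734  0.2996  0.0602] [ 0.0127  0.0192  0.0036 -0.0013 -0.0253 -0.0036 -0.0025  0.0014  0.    ]
```

Emit:
{"op": "arm_command", "data": {"increments": [[[0.45,0,0,-25,0,0,7],[0.45,0,0,-25,0,0,7],[0.45,0,0,-25,0,0,7],[0.45,0,0,-15,0,0,7],[0.45,0,0,0,0,0,7]]]}}

```text
time_s: 4.77
eef_pos: [0.3573, -0.2575, 0.3854]
eef_rot: [0.277, 0.335, 0.898, 0.071]
force: [0.3, -0.1, 0.8]
gripper_width: 0.0503
grasp_force: 0.0
```

```bash
cat > log.py <<'E'
import json
from workcell import robot
s=robot.sense(); open("log.jsonl","a").write(json.dumps([list(map(float,s[k])) for k in("q","eef_pos","eef_rot")])+"\n")
E
python3 log.py
```

```text
(no output)
```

Emit:
{"op": "arm_command", "data": {"increments": [[[0.45,0,0,0,0,0,7],[0.45,0,0,0,0,0,7],[0.45,0,0,0,0,0,7],[0.45,0,0,0,0,0,7],[0.45,0,0,0,0,0,7]]]}}

```text
time_s: 5.18
eef_pos: [0.3581, -0.2575, 0.3832]
eef_rot: [0.241, 0.59, 0.756, 0.151]
force: [0.3, 0.4, 0.8]
gripper_width: 0.0504
grasp_force: 0.0
```

```bash
python3 log.py
```

Emit:
{"op": "arm_command", "data": {"increments": [[[0.45,0,0,0,0,0,7],[0.45,0,0,0,0,0,7],[0.45,0,0,0,0,0,7],[0.45,0,0,0,0,0,7],[0.45,0,0,0,0,0,7]]]}}

```text
time_s: 5.6
eef_pos: [0.3581, -0.2575, 0.3832]
eef_rot: [0.185, 0.79, 0.544, 0.217]
force: [-0.1, -0.1, 0.6]
gripper_width: 0.05
grasp_force: 0.0
```

```bash
python3 log.py; cat log.jsonl
python3 - <<'E'
from kin import *
import json
L=[json.loads(l) for l in open("log.jsonl")]
data=[(D[0][0],D[0][1]),(D[1][0],D[1][1])]+[(l[0],l[1]) for l in L]
def fk2(q,p):
    A,B,C,T=rots(q,SG); h,d,a1,L2,a3,L3,wx,wy,d6=p
    W=C*R.from_rotvec([0,0,q[3]])
    return A.apply([a1,d,h])+B.apply([0,0,L2])+C.apply([a3,0,L3])+W.apply([wx,wy,0])+(W*R.from_rotvec([0,q[4],0])).apply([0,0,d6])
f=lambda p:np.hstack([fk2(q,p)-P for q,P in data]+[.002*(np.array(p)-[.15,.03,0,.5,0,.5,0,0,.12])])
r=least_squares(f,[.15,.03,0,.5,0,.5,0,0,.12]);print(r.x.round(4),r.fun.round(4)[:-9])
E
```

```text
[[-0.9084910424742999, 0.2000530272230141, 1.9964029856682945, 0.7136752234174893, 0.645746278531722, -2.281607021130374], [0.3572758026651651, -0.2575464903681405, 0.38542006153521396], [0.2770148594084314, 0.33474403162459176, 0.8978772093453252, 0.07089229786720404]]
[[-0.906717240962198, 0.20514154909001786, 1.9972595816995984, 0.7160875429670377, 0.6431345246228062, -1.672616908556009], [0.35813124113259787, -0.25749439468875823, 0.3831887049811341], [0.24135871985797525, 0.5895064174451392, 0.7558358157171704, 0.1514607930082116]]
[[-0.906681997518527, 0.20519029443605483, 1.9972726350120993, 0.7161016016646585, 0.6430563831850072, -1.06178923405588], [0.35814289278714806, -0.2574941745996549, 0.38316652661791517], [0.1846475989975058, 0.7895011343167236, 0.543597115099473, 0.21701474501193097]]
[ 2.565e-01  5.910e-02 -4.000e-04  5.964e-01  1.174e-01  3.851e-01
  6.000e-04  5.000e-04  1.612e-01] [ 0.  0. -0.  0.  0. -0. -0. -0.  0. -0. -0.  0. -0. -0.  0.]
```

```bash
cat > ik.py <<'E'
from kin import *
import json
PG=np.array([.2565,.0591,-.0004,.5964,.1174,.3851,.0006,.0005,.1612])
def fk2(q,p=PG):
    A,B,C,T=rots(q,SG); h,d,a1,L2,a3,L3,wx,wy,d6=p
    W=C*R.from_rotvec([0,0,q[3]])
    return A.apply([a1,d,h])+B.apply([0,0,L2])+C.apply([a3,0,L3])+W.apply([wx,wy,0])+(W*R.from_rotvec([0,q[4],0])).apply([0,0,d6])
def ik(P,Q,seeds=30):
    out=[];rng=np.random.default_rng(0)
    az=np.arctan2(P[1],P[0])
    for i in range(seeds):
        q0=np.array([az+rng.uniform(-.3,.3),rng.uniform(-.2,1.2),rng.uniform(1,2.3),rng.uniform(-1.2,4.3),rng.uniform(.15,1.5),rng.uniform(-3,3)])
        f=lambda q:np.r_[(fk2(q)-P)*5,((rots(q,SG)[3]*R.from_rotvec([0,0,np.pi/2])).inv()*Q).as_rotvec()]
        r=least_squares(f,q0,bounds=(lo,hi))
        if r.cost<1e-7 and not any(np.linalg.norm(r.x-o)<.05 for o in out): out.append(r.x)
    return out
E
python3 - <<'E'
from ik import *
at=lean(175);H=np.array([.478,-.269,.166]);yt=np.array([.0872,.9962,0])
ap=lean(166);HP=np.array([.4914,.352,.1632]);yp=np.array([np.sin(np.radians(14)),np.cos(np.radians(14)),0])
c=np.array([.5435,.036,.0435]);n=lean(180)
def dialpose(ang,sg,tilt=35):
    y=np.array([np.sin(0),1,0]); y=R.from_rotvec(-ang*n).apply(y)*sg   # bar dir rotated clockwise
    return pose(c+.037*n,lean(180,tilt),y)
for nm,t in (("torch g y-",pose(H-.022*at,at,-yt)),("torch g y+",pose(H-.022*at,at,yt)),
  ("torch place y-",pose([.6635,-.0295,.173],[0,0,1],[0,-1,0])),("torch place y+",pose([.6635,-.0295,.173],[0,0,1],[0,1,0])),
  ("pen g y-",pose(HP-.022*ap,ap,-yp)),("pen g y+",pose(HP-.022*ap,ap,yp)),("pen place y-",pose([.663,.0365,.168],[0,0,1],[0,-1,0])),
  *[(f"dial {a} {sg}",dialpose(a,sg)) for a in(.2,.8,1.45) for sg in(1,-1)]):
    print(nm,[s.round(2).tolist() for s in ik(*t)])
E
```

```text
torch g y- [[-0.85, 0.43, 2.06, 1.17, 0.45, -0.23]]
torch g y+ [[-0.85, 0.43, 2.06, 1.17, 0.45, 2.91]]
torch place y- [[-0.13, 0.6, 1.31, -0.0, 1.23, 1.44]]
torch place y+ [[-0.13, 0.6, 1.31, 0.0, 1.23, -1.71]]
pen g y- [[0.78, 0.54, 1.79, -0.9, 0.68, -3.01]]
pen g y+ [[0.78, 0.54, 1.79, -0.9, 0.68, 0.13]]
pen place y- [[-0.03, 0.61, 1.32, 0.0, 1.22, 1.54]]
dial 0.2 1 [[-0.07, 0.6, 2.27, 3.02, 0.34, 1.83]]
dial 0.2 -1 [[-0.07, 0.6, 2.27, 3.02, 0.34, -1.31]]
dial 0.8 1 [[-0.07, 0.6, 2.27, 3.02, 0.34, 2.43]]
dial 0.8 -1 [[-0.07, 0.6, 2.27, 3.02, 0.34, -0.71]]
dial 1.45 1 [[-0.07, 0.6, 2.27, 3.02, 0.34, 3.08]]
dial 1.45 -1 [[-0.07, 0.6, 2.27, 3.02, 0.34, -0.06]]
```

```bash
cat >> ik.py <<'E'
def pq(q): return fk2(q),rots(q,SG)[3]*R.from_rotvec([0,0,np.pi/2])
def jpath(qa,qb,h,mm=36,dg=6.6):
    """targets along joint line, finely enough for the row limits"""
    n=1
    while 1:
        L=[pq(qa+(qb-qa)*i/n) for i in range(n+1)]
        ok=all(np.linalg.norm(b[0]-a[0])*1e3<mm and np.degrees((a[1].inv()*b[1]).magnitude())<dg for a,b in zip(L,L[1:])) and (abs(qb-qa)/n<.65/12*np.array([1.89,1.89,2.57,3.01,3.01,3.01])).all()
        if ok: return [(*l,h) for l in L[1:]]
        n+=1
def near(sols,q): return min(sols,key=lambda s:np.abs(s-q).max())
def check(): 
    s=robot.sense();p,r=now();P,Q=pq(s["q"]);print("fk err mm",((P-p)*1e3).round(1),np.degrees((r.inv()*Q).magnitude()).round(2),"q",s["q"].round(2),"w",round(s["gripper_width"],4),"F",s["force"].round(1))
    return s["q"]
E
python3 - <<'E'
from ik import *
q=check()
at=lean(175);H=np.array([.478,-.269,.166]);yt=np.array([.0872,.9962,0])
pre=pose(H+.035*at,at,-yt);g=pose(H-.022*at,at,-yt)
qb=near(ik(*pre),q);print(qb.round(2))
e=plan(now(),jpath(q,qb,.45),mm=99,dg=99)
print("--");e=plan(e,[(*g,.45)],mm=20)
print("--lift");e=plan(e,[(g[0]+.1*at+[0,0,.02],g[1],.8)],mm=25)
E
```

```text
fk err mm [ 0. -0. -0.] 0.0 q [-0.91  0.21  2.    0.72  0.64 -1.06] w 0.05 F [-0.1 -0.1  0.6]
[-0.92  0.3   2.07  0.97  0.54 -0.05]
[[[0.45,-0.5,-1.6,3.7,-0.2,0.2,6.1],[0.45,-0.6,-1.7,3.6,-0.1,0.2,6.2],[0.45,-0.9,-1.6,3.5,-0.2,0.2,6.2],[0.45,-1.1,-1.6,3.5,-0.1,0.2,6.1],[0.45,-1.4,-1.5,3.4,-0.1,0.2,6.2]]]
[[[0.45,-1.5,-1.3,3.4,-0.1,0.2,6.2],[0.45,-1.8,-1.2,3.3,0,0.1,6.2],[0.45,-2,-1.1,3.3,-0.1,0.1,6.2],[0.45,-2.1,-0.8,3.2,0,0.1,6.2],[0.45,-2.3,-0.7,3.2,-0.1,0.1,6.2]]]
[[[0.45,-2.4,-0.3,3.1,0,0.1,6.2],[0.45,-2.6,-0.2,3.1,-0.1,0,6.2]]]
--
[[[0.45,0,0,19,0,0,0],[0.45,0,0,19,0,0,0],[0.45,0.1,0,19,0,0,0]]]
--lift
[[[0.8,2,0,-23,0,0,0],[0.8,2,0,-23,0,0,0],[0.8,2,0,-23,0,0,0],[0.8,3,0,-24,0,0,0],[0.8,2.4,0,-23.4,0,0,0]]]
```

Emit:
{"op": "arm_command", "data": {"increments": [[[0.45,-0.5,-1.6,3.7,-0.2,0.2,6.1],[0.45,-0.6,-1.7,3.6,-0.1,0.2,6.2],[0.45,-0.9,-1.6,3.5,-0.2,0.2,6.2],[0.45,-1.1,-1.6,3.5,-0.1,0.2,6.1],[0.45,-1.4,-1.5,3.4,-0.1,0.2,6.2]]]}}

```text
time_s: 6.02
eef_pos: [0.3602, -0.2579, 0.3631]
eef_rot: [0.12, 0.902, 0.315, 0.269]
force: [-0.0, -1.1, -0.0]
gripper_width: 0.0504
grasp_force: 0.0
```

Emit:
{"op": "arm_command", "data": {"increments": [[[0.45,-1.5,-1.3,3.4,-0.1,0.2,6.2],[0.45,-1.8,-1.2,3.3,0,0.1,6.2],[0.45,-2,-1.1,3.3,-0.1,0.1,6.2],[0.45,-2.1,-0.8,3.2,0,0.1,6.2],[0.45,-2.3,-0.7,3.2,-0.1,0.1,6.2]]]}}

```text
time_s: 6.43
eef_pos: [0.3604, -0.2586, 0.3433]
eef_rot: [0.045, 0.952, 0.063, 0.296]
force: [0.1, 0.7, -0.0]
gripper_width: 0.05
grasp_force: 0.0
```

Emit:
{"op": "arm_command", "data": {"increments": [[[0.45,-2.4,-0.3,3.1,0,0.1,6.2],[0.45,-2.6,-0.2,3.1,-0.1,0,6.2],[0.45,0,0,19,0,0,0],[0.45,0,0,19,0,0,0],[0.45,0.1,0,19,0,0,0]]]}}

```text
time_s: 6.85
eef_pos: [0.3928, -0.2619, 0.2885]
eef_rot: [0.014, 0.953, -0.039, 0.3]
force: [0.7, 0.5, -0.2]
gripper_width: 0.0503
grasp_force: 0.0
```

Emit:
{"op": "arm_command", "data": {"increments": [[[0.45,0,0,0,0,0,0],[0.8,0,0,0,0,0,0],[0.8,0,0,0,0,0,0],[0.8,0,0,0,0,0,0],[0.8,0,0,0,0,0,0]]], "squeeze": 20}}

```text
time_s: 7.27
eef_pos: [0.3927, -0.2616, 0.2891]
eef_rot: [0.014, 0.953, -0.038, 0.3]
force: [-3.6, -0.1, 7.4]
gripper_width: 0.0287
grasp_force: 20.0
```

```bash
python3 -c "
from ik import *
check();print(robot.sense()['grasp_force'],now()[0])"
```

```text
fk err mm [ 0.1 -0.1 -0. ] 0.0 q [-0.85  0.43  2.06  1.17  0.45 -0.24] w 0.0287 F [-3.6 -0.1  7.4]
20.000976893061306 [ 0.39271554 -0.26156708  0.28906425]
```

Run:
```python
from ik import *
q=robot.sense()["q"]
at=lean(175)
e=plan(now(),[(now()[0]+.11*at+[0,0,.03],now()[1],.8)],mm=28)
qs=near(ik(*e),q)
b=pose([.6635,-.0295,.285],[0,0,1],[0,-1,0]); qb=near(ik(*b),q);print(qs.round(2),qb.round(2))
J=jpath(qs,qb,.8,mm=36)
print("minz foot",min((x[0]+x[1].apply([0,0,.172+.143]))[2] for x in J))
e=plan(e,J,mm=99,dg=99)
```

```text
[[[0.8,3,0,-27,0,0,0],[0.8,4,0,-27,0,0,0],[0.8,3,0,-27,0,0,0],[0.8,4,0,-27,0,0,0],[0.8,3.2,0,-26.6,0,0,0]]]
[-0.98  0.13  2.01  0.73  0.73  0.18] [-0.13  0.51  1.17  0.    1.46  1.44]
minz foot 0.13432731816869858
[[[0.8,24.4,-5.6,12,3.2,-1.5,-0.7],[0.8,24.3,-6.7,11.9,2.9,-2,-0.7],[0.8,24.4,-7.8,11.6,2.4,-2.3,-0.6],[0.8,24.5,-9,11.1,2,-2.6,-0.5],[0.8,24.5,-10.4,10.6,1.6,-2.9,-0.4]]]
[[[0.8,24.6,-11.9,9.8,1,-3,-0.2],[0.8,24.6,-13.4,8.8,0.5,-3.1,-0.2],[0.8,24.6,-15.3,7.8,-0.1,-3.1,0.1],[0.8,24.2,-17.2,6.5,-0.6,-3,0.1],[0.8,23.8,-19.3,5,-1,-2.9,0.4]]]
[[[0.8,23,-21.5,3.5,-1.6,-2.7,0.6],[0.8,21.8,-23.8,1.7,-2,-2.4,0.7],[0.8,20.3,-26.2,-0.3,-2.3,-2.1,1],[0.8,18.4,-28.4,-2.2,-2.7,-1.7,1.3]]]
```

Emit:
{"op": "arm_command", "data": {"increments": [[[0.8,3,0,-27,0,0,0],[0.8,4,0,-27,0,0,0],[0.8,3,0,-27,0,0,0],[0.8,4,0,-27,0,0,0],[0.8,3.2,0,-26.6,0,0,0]]]}}

```text
time_s: 7.68
eef_pos: [0.3291, -0.2556, 0.4097]
eef_rot: [0.014, 0.953, -0.038, 0.299]
force: [0.2, -1.0, -1.8]
gripper_width: 0.0287
grasp_force: 20.0
```

Emit:
{"op": "arm_command", "data": {"increments": [[[0.8,24.4,-5.6,12,3.2,-1.5,-0.7],[0.8,24.3,-6.7,11.9,2.9,-2,-0.7],[0.8,24.4,-7.8,11.6,2.4,-2.3,-0.6],[0.8,24.5,-9,11.1,2,-2.6,-0.5],[0.8,24.5,-10.4,10.6,1.6,-2.9,-0.4]]]}}

```text
time_s: 8.1
eef_pos: [0.4647, -0.2183, 0.4267]
eef_rot: [-0.081, 0.975, 0.019, 0.206]
force: [0.1, -0.7, -2.0]
gripper_width: 0.0286
grasp_force: 20.0
```

Emit:
{"op": "arm_command", "data": {"increments": [[[0.8,24.6,-11.9,9.8,1,-3,-0.2],[0.8,24.6,-13.4,8.8,0.5,-3.1,-0.2],[0.8,24.6,-15.3,7.8,-0.1,-3.1,0.1],[0.8,24.2,-17.2,6.5,-0.6,-3,0.1],[0.8,23.8,-19.3,5,-1,-2.9,0.4]]]}}

```text
time_s: 8.52
eef_pos: [0.5857, -0.132, 0.4416]
eef_rot: [-0.075, 0.994, 0.029, 0.076]
force: [0.5, 0.4, -3.1]
gripper_width: 0.0286
grasp_force: 20.0
```

Emit:
{"op": "arm_command", "data": {"increments": [[[0.8,23,-21.5,3.5,-1.6,-2.7,0.6],[0.8,21.8,-23.8,1.7,-2,-2.4,0.7],[0.8,20.3,-26.2,-0.3,-2.3,-2.1,1],[0.8,18.4,-28.4,-2.2,-2.7,-1.7,1.3],[0.8,0,0,0,0,0,0]]]}}

```text
time_s: 8.93
eef_pos: [0.6658, -0.0247, 0.4568]
eef_rot: [0.001, 1.0, 0.001, -0.0]
force: [-0.8, 1.2, -2.1]
gripper_width: 0.0287
grasp_force: 20.0
```

Run:
```python
from ik import *
check();p,r=now();b=pose([.6635,-.0295,.285],[0,0,1],[0,-1,0])
print((b[0]-p)*1e3,np.degrees((r.inv()*b[1]).as_rotvec()))
M=np.zeros((600,800,3),np.uint8)
for n,x,y,w,h,s,c in(("scene",320,120,80,120,5,0),("top",240,100,100,120,4,402)):
    q=cv2.resize(viewer.capture(n)[y:y+h,x:x+w],(w*s,h*s),interpolation=cv2.INTER_CUBIC)[:600,:800-c];M[:q.shape[0],c:c+q.shape[1]]=q
cv2.imwrite("pics/p1.png",M)
# expected foot centre pixel for ideal torch in the tool
f=p+r.apply([0,0,.172+.143]); print("foot",f.round(4),proj("scene",[f,f+[0,0,.05],[.6635,-.0295,.09]]).round(1))
```

```text
fk err mm [ 0.1 -0.   0. ] 0.0 q [-0.13  0.51  1.16 -0.    1.47  1.44] w 0.0287 F [-0.8  1.2 -2.1]
[-2.34082271 -4.77853869  0.21658775] [0.1240953  0.04389384 0.08660717]
foot [ 0.6656 -0.0254  0.1418] [[350.3 194.7]
 [351.1 177. ]
 [347.6 211.8]]
```

View pics/p1.png

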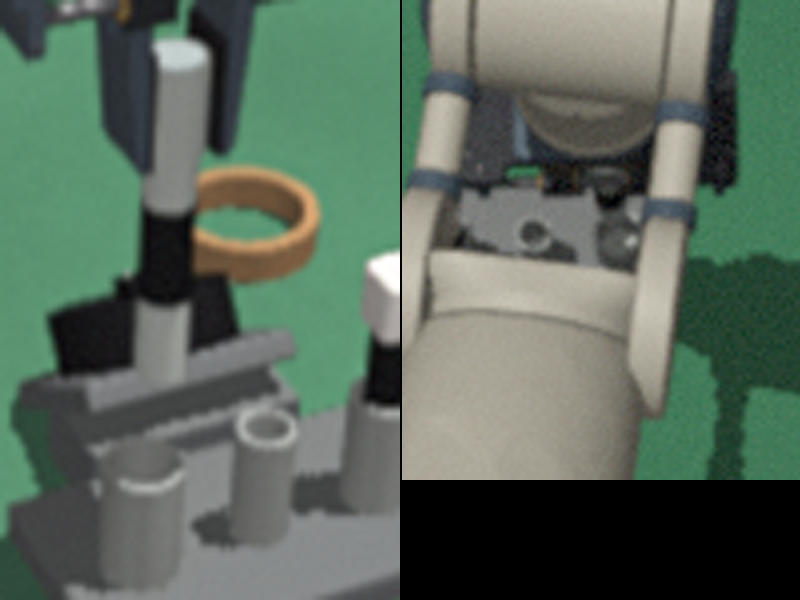

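Emit:
{"op": "arm_command", "data": {"increments": [[[0.8,-2.3,4.8,15,0,0,0],[0.8,0,0,15,0,0,0],[0.8,0,0,0,0,0,0],[0.8,0,0,14,0,0,0],[0.8,0,0,14,0,0,0]]]}}

```text
time_s: 9.45
eef_pos: [0.6612, -0.0353, 0.3991]
eef_rot: [-0.0, 1.0, -0.001, 0.0]
force: [-0.6, 0.7, 7.7]
gripper_width: 0.0286
grasp_force: 20.0
```

Emit:
{"op": "arm_command", "data": {"increments": [[[0.8,0,0,12,0,0,0],[0.8,0,0,12,0,0,0],[0.8,0,0,0,0,0,0]]]}}

```text
time_s: 9.7
eef_pos: [0.6607, -0.0348, 0.3727]
eef_rot: [-0.001, 1.0, -0.001, -0.002]
force: [0.8, 2.8, -3.3]
gripper_width: 0.0286
grasp_force: 20.0
```

Run:
```python
from ik import *
check();print(now()[0])
M=np.zeros((600,800,3),np.uint8)
for n,x,y,w,h,s,c in(("scene",320,130,80,110,5,0),):
    im=viewer.capture(n); print(now()[0])
    q=cv2.resize(im[y:y+h,x:x+w],(w*s,h*s),interpolation=cv2.INTER_CUBIC)[:600,:800-c];M[:q.shape[0],c:c+q.shape[1]]=q
cv2.imwrite("pics/p2.png",M[:,:400]);check();print(robot.sense()["moment"])
```

```text
fk err mm [ 0.  -0.  -0.1] 0.0 q [-0.14  0.58  1.28  0.    1.28  1.43] w 0.0286 F [ 0.8  2.8 -3.3]
[ 0.66074991 -0.03484484  0.37275   ]
[ 0.66106113 -0.03476458  0.37388496]
fk err mm [ 0.  -0.  -0.1] 0.0 q [-0.14  0.57  1.28  0.    1.29  1.43] w 0.0286 F [ 0.6  2.5 -2.5]
[ 0.74842251 -0.10605164  0.00314036]
```

View pics/p2.png

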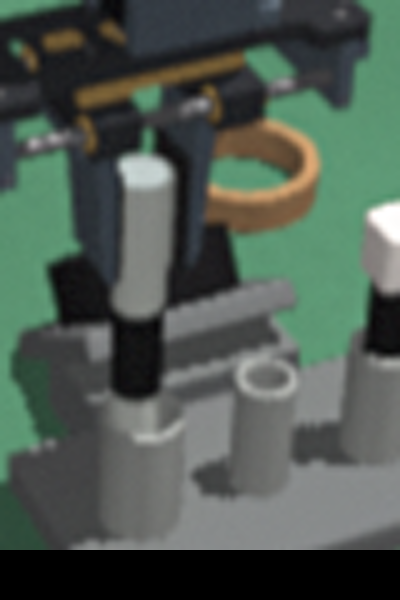

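Emit:
{"op": "arm_command", "data": {"increments": [[[0.8,2,-4,0,0,0,0],[0.8,0,0,8,0,0,0],[0.8,0,0,8,0,0,0],[0.8,0,0,4,0,0,0],[0.8,0,0,0,0,0,0]]]}}

```text
time_s: 10.17
eef_pos: [0.6632, -0.0302, 0.3527]
eef_rot: [-0.0, 1.0, 0.0, -0.001]
force: [-0.5, -0.7, -1.5]
gripper_width: 0.0285
grasp_force: 20.0
```

Emit:
{"op": "arm_command", "data": {"increments": [[[0.8,0,0,3,0,0,0],[0.8,0,0,3,0,0,0],[0.8,0,0,0,0,0,0]]]}}

```text
time_s: 10.42
eef_pos: [0.6635, -0.0301, 0.3475]
eef_rot: [-0.0, 1.0, 0.0, -0.001]
force: [-0.6, 0.3, -2.2]
gripper_width: 0.0286
grasp_force: 20.0
```

Emit:
{"op": "arm_command", "data": {"increments": [[[0.8,0,0,2,0,0,0],[0.8,0,0,1,0,0,0],[0.8,0,0,0,0,0,0]]]}}

```text
time_s: 10.67
eef_pos: [0.6635, -0.0301, 0.3448]
eef_rot: [-0.0, 1.0, 0.0, -0.0]
force: [0.7, -0.3, -1.6]
gripper_width: 0.0284
grasp_force: 20.0
```

Emit:
{"op": "arm_command", "data": {"increments": [[[0.8,0,0,2,0,0,0],[0.8,0,0,0,0,0,0]]]}}

```text
time_s: 10.83
eef_pos: [0.6635, -0.0301, 0.3427]
eef_rot: [-0.0, 1.0, 0.0, -0.001]
force: [-0.6, 0.3, -1.4]
gripper_width: 0.0286
grasp_force: 20.0
```

Emit:
{"op": "arm_command", "data": {"increments": [[[0.8,0,0,2,0,0,0],[0.8,0,0,0,0,0,0]]]}}

```text
time_s: 11.0
eef_pos: [0.6635, -0.0301, 0.3407]
eef_rot: [-0.0, 1.0, 0.0, -0.001]
force: [0.1, 0.8, -1.4]
gripper_width: 0.0288
grasp_force: 20.0
```

Emit:
{"op": "arm_command", "data": {"increments": [[[0.8,0,0,2,0,0,0],[0.8,0,0,0,0,0,0]]]}}

```text
time_s: 11.17
eef_pos: [0.6639, -0.0301, 0.3399]
eef_rot: [-0.0, 1.0, 0.0, 0.001]
force: [-1.9, 1.5, 8.2]
gripper_width: 0.0284
grasp_force: 20.0
```

Emit:
{"op": "arm_command", "data": {"increments": [[[0.8,0,0,2,0,0,0],[0.8,0,0,0,0,0,0]]]}}

```text
time_s: 11.33
eef_pos: [0.6644, -0.0301, 0.3391]
eef_rot: [-0.0, 1.0, 0.0, 0.002]
force: [-0.3, 1.9, 17.9]
gripper_width: 0.0286
grasp_force: 20.0
```

Emit:
{"op": "arm_command", "data": {"increments": [[[0.8,0,0,2,0,0,0],[0.8,0,0,0,0,0,0]]]}}

```text
time_s: 11.5
eef_pos: [0.6647, -0.0301, 0.3377]
eef_rot: [-0.0, 1.0, 0.0, 0.003]
force: [-0.4, 2.2, 22.9]
gripper_width: 0.0289
grasp_force: 20.0
```

Run:
```python
from ik import *
q=check();p,r=now()
up=(p+[0,0,.115],r)
ap=lean(166);HP=np.array([.4914,.352,.1632]);yp=np.array([np.sin(np.radians(14)),np.cos(np.radians(14)),0])
pre=pose(HP+.05*ap,ap,yp);g=pose(HP-.02*ap,ap,yp)
e=plan((p,r),[(p+[0,0,.003],r,.8),(p+[0,0,.003],r,.45),(*up,.45)],mm=25)
qs=near(ik(*up),q);qb=near(ik(*pre),q);print(qs.round(2),qb.round(2),"grasp TCP",g[0])
J=jpath(qs,qb,.45,mm=39,dg=7)
print([(x[0]+x[1].apply([0,0,.191])).round(2).tolist() for x in J])
e=plan(e,J,mm=99,dg=99);print("--");e=plan(e,[(*g,.45)],mm=24)
```

```text
fk err mm [-0.   0.  -0.1] 0.0 q [-0.14  0.61  1.32  0.    1.21  1.44] w 0.0289 F [-0.4  2.2 22.9]
[[[0.8,0,0,-3,0,0,0],[0.45,0,0,0,0,0,0],[0.45,0,0,-22,0,0,0],[0.45,0,0,-22,0,0,0],[0.45,0,0,-23,0,0,0]]]
[[[0.45,0,0,-22,0,0,0],[0.45,0.6,0,-23,0,0,0]]]
[-0.14  0.51  1.17  0.    1.45  1.44] [ 0.85  0.43  1.77 -0.79  0.8   0.05] grasp TCP [0.40680611 0.37309163 0.28771111]
[[0.66, -0.02, 0.26], [0.66, -0.0, 0.25], [0.65, 0.01, 0.24], [0.65, 0.03, 0.24], [0.65, 0.04, 0.23], [0.64, 0.06, 0.23], [0.64, 0.07, 0.23], [0.63, 0.09, 0.22], [0.63, 0.1, 0.22], [0.62, 0.11, 0.22], [0.61, 0.13, 0.21], [0.61, 0.14, 0.21], [0.6, 0.16, 0.21], [0.6, 0.17, 0.21], [0.59, 0.19, 0.21], [0.58, 0.2, 0.2], [0.57, 0.22, 0.2], [0.57, 0.23, 0.2], [0.56, 0.25, 0.2], [0.55, 0.26, 0.2], [0.54, 0.28, 0.2], [0.53, 0.29, 0.19], [0.51, 0.31, 0.19], [0.5, 0.33, 0.19], [0.49, 0.34, 0.19], [0.47, 0.36, 0.19]]
[[[0.45,-4,-20.8,6.2,-1.7,0,-5.5],[0.45,-2.8,-21,5.4,-1.8,0.1,-5.5],[0.45,-1.4,-21.1,4.5,-1.7,0,-5.6],[0.45,-0.2,-21.1,3.7,-1.7,0,-5.7],[0.45,1.3,-21.1,2.8,-1.7,-0.1,-5.8]]]
[[[0.45,2.6,-21,2.1,-1.7,0,-5.8],[0.45,4,-20.6,1.3,-1.7,-0.1,-5.9],[0.45,5.4,-20.2,0.5,-1.7,-0.1,-6],[0.45,6.8,-19.6,-0.2,-1.7,-0.1,-6],[0.45,8.1,-19,-1,-1.7,-0.1,-6]]]
[[[0.45,9.4,-18.2,-1.6,-1.7,-0.1,-6.1],[0.45,10.7,-17.4,-2.4,-1.7,-0.2,-6.2],[0.45,11.8,-16.3,-3,-1.7,-0.1,-6.2],[0.45,13,-15.3,-3.6,-1.8,-0.2,-6.2],[0.45,14,-14.1,-4.2,-1.7,-0.2,-6.3]]]
[[[0.45,15,-12.8,-4.8,-1.8,-0.2,-6.3],[0.45,15.8,-11.5,-5.3,-1.7,-0.3,-6.4],[0.45,16.6,-10,-5.9,-1.8,-0.3,-6.4],[0.45,17.2,-8.6,-6.3,-1.8,-0.3,-6.4],[0.45,17.7,-7,-6.7,-1.8,-0.4,-6.5]]]
[[[0.45,18.1,-5.5,-7.2,-1.9,-0.3,-6.5],[0.45,18.4,-3.8,-7.6,-1.8,-0.5,-6.5],[0.45,18.5,-2.2,-7.9,-1.9,-0.5,-6.5],[0.45,18.5,-0.7,-8.2,-1.9,-0.5,-6.6],[0.45,18.5,1,-8.6,-1.9,-0.6,-6.6]]]
[[[0.45,18.1,2.6,-8.7,-1.9,-0.6,-6.6]]]
--
[[[0.45,0,0,23,0,0,0],[0.45,0,0,23,0,0,0],[0.45,0,0,24,0,0,0]]]
```

Emit:
{"op": "arm_command", "data": {"increments": [[[0.8,0,0,-3,0,0,0],[0.45,0,0,0,0,0,0],[0.45,0,0,0,0,0,0],[0.45,0,0,-11,0,0,0],[0.45,0,0,-22,0,0,0]]]}}

```text
time_s: 11.92
eef_pos: [0.6629, -0.0301, 0.3692]
eef_rot: [-0.001, 1.0, 0.0, -0.003]
force: [-0.5, -0.1, -0.5]
gripper_width: 0.0492
grasp_force: 0.0
```

Emit:
{"op": "arm_command", "data": {"increments": [[[0.45,0,0,-22,0,0,0],[0.45,0,0,-22,0,0,0],[0.45,0,0,-22,0,0,0],[0.45,0,0,-13,0,0,0]]]}}

```text
time_s: 12.25
eef_pos: [0.6637, -0.0302, 0.4532]
eef_rot: [-0.0, 1.0, 0.0, 0.001]
force: [-0.1, -0.1, 0.1]
gripper_width: 0.0501
grasp_force: 0.0
```

Emit:
{"op": "arm_command", "data": {"increments": [[[0.45,-4,-20.8,6.2,-1.7,0,-5.5],[0.45,-2.8,-21,5.4,-1.8,0.1,-5.5],[0.45,-1.4,-21.1,4.5,-1.7,0,-5.6],[0.45,-0.2,-21.1,3.7,-1.7,0,-5.7],[0.45,1.3,-21.1,2.8,-1.7,-0.1,-5.8]]]}}

```text
time_s: 12.67
eef_pos: [0.6363, 0.0714, 0.4215]
eef_rot: [0.075, 0.967, 0.245, -0.001]
force: [0.4, -0.0, 0.7]
gripper_width: 0.0503
grasp_force: 0.0
```

Emit:
{"op": "arm_command", "data": {"increments": [[[0.45,2.6,-21,2.1,-1.7,0,-5.8],[0.45,4,-20.6,1.3,-1.7,-0.1,-5.9],[0.45,5.4,-20.2,0.5,-1.7,-0.1,-6],[0.45,6.8,-19.6,-0.2,-1.7,-0.1,-6],[0.45,8.1,-19,-1,-1.7,-0.1,-6]]]}}

```text
time_s: 13.08
eef_pos: [0.5929, 0.1635, 0.3978]
eef_rot: [0.144, 0.864, 0.483, -0.005]
force: [-0.6, -0.8, 0.1]
gripper_width: 0.0499
grasp_force: 0.0
```

Emit:
{"op": "arm_command", "data": {"increments": [[[0.45,9.4,-18.2,-1.6,-1.7,-0.1,-6.1],[0.45,10.7,-17.4,-2.4,-1.7,-0.2,-6.2],[0.45,11.8,-16.3,-3,-1.7,-0.1,-6.2],[0.45,13,-15.3,-3.6,-1.8,-0.2,-6.2],[0.45,14,-14.1,-4.2,-1.7,-0.2,-6.3]]]}}

```text
time_s: 13.5
eef_pos: [0.5357, 0.2457, 0.3783]
eef_rot: [0.204, 0.69, 0.694, -0.013]
force: [-0.1, -0.4, 0.0]
gripper_width: 0.0502
grasp_force: 0.0
```

Emit:
{"op": "arm_command", "data": {"increments": [[[0.45,15,-12.8,-4.8,-1.8,-0.2,-6.3],[0.45,15.8,-11.5,-5.3,-1.7,-0.3,-6.4],[0.45,16.6,-10,-5.9,-1.8,-0.3,-6.4],[0.45,17.2,-8.6,-6.3,-1.8,-0.3,-6.4],[0.45,17.7,-7,-6.7,-1.8,-0.4,-6.5]]]}}

```text
time_s: 13.92
eef_pos: [0.4655, 0.3166, 0.3619]
eef_rot: [0.254, 0.454, 0.854, -0.025]
force: [-0.3, 0.0, -0.3]
gripper_width: 0.0501
grasp_force: 0.0
```

Emit:
{"op": "arm_command", "data": {"increments": [[[0.45,18.1,-5.5,-7.2,-1.9,-0.3,-6.5],[0.45,18.4,-3.8,-7.6,-1.8,-0.5,-6.5],[0.45,18.5,-2.2,-7.9,-1.9,-0.5,-6.5],[0.45,18.5,-0.7,-8.2,-1.9,-0.5,-6.6],[0.45,18.5,1,-8.6,-1.9,-0.6,-6.6]]]}}

```text
time_s: 14.33
eef_pos: [0.3832, 0.3738, 0.3475]
eef_rot: [0.291, 0.173, 0.94, -0.035]
force: [0.2, -0.3, 0.4]
gripper_width: 0.0501
grasp_force: 0.0
```

Emit:
{"op": "arm_command", "data": {"increments": [[[0.45,18.1,2.6,-8.7,-1.9,-0.6,-6.6],[0.45,0,0,0,0,0,0],[0.45,0,0,0,0,0,0]]]}}

```text
time_s: 14.58
eef_pos: [0.3657, 0.3831, 0.3447]
eef_rot: [0.296, 0.116, 0.947, -0.037]
force: [-0.1, 0.7, -1.3]
gripper_width: 0.0501
grasp_force: 0.0
```

Run:
```python
from ik import *
q=check()
ap=lean(166);HP=np.array([.4914,.352,.1632]);yp=np.array([np.sin(np.radians(14)),np.cos(np.radians(14)),0])
g=pose(HP-.02*ap,ap,yp); e=plan(now(),[(*g,.45)],mm=24)
# torch check: bright-pixel centroid cols in the scene by row, above the wide cup
im=viewer.capture("scene").astype(int)
for rr in (160,168,176,184,192,200):
    c=im[rr,325:372]; b=np.where((c.max(1)-c.min(1)<25)&((c.max(1)>140)|(c.max(1)<40)))[0]; print(rr,325+b.min() if len(b) else None,325+b.max() if len(b) else None)
T=np.array([[.6635,-.0295,z] for z in(.195,.152,.09)]);print(proj("scene",T).round(1))
```

```text
fk err mm [-0.  -0.4 -0.6] 0.0 q [ 0.85  0.43  1.78 -0.78  0.8   0.04] w 0.0501 F [-0.1  0.7 -1.3]
[[[0.45,-1,0,24,0,-0.1,0],[0.45,-1,0,23,0,-0.1,0],[0.45,-0.2,0.3,23.9,0,-0.1,0]]]
160 None None
168 None None
176 344 364
184 330 366
192 332 342
200 352 353
[[349.1 175.7]
 [348.5 191. ]
 [347.6 211.8]]
```

Emit:
{"op": "arm_command", "data": {"increments": [[[0.45,-1,0,24,0,0,0],[0.45,0,0,23,0,0,0],[0.45,0,0,23,0,0,0],[0.45,0,0,0,0,0,0],[0.95,0,0,0,0,0,0]]], "squeeze": 15}}

```text
time_s: 15.05
eef_pos: [0.4066, 0.3721, 0.2869]
eef_rot: [0.295, 0.118, 0.947, -0.038]
force: [-0.8, 0.2, -0.0]
gripper_width: 0.0462
grasp_force: 0.0
```

Emit:
{"op": "arm_command", "data": {"increments": [[[0.95,0,0,0,0,0,0],[0.95,0,0,0,0,0,0],[0.95,0,0,0,0,0,0],[0.95,0,0,0,0,0,0],[0.95,0,0,0,0,0,0]]]}}

```text
time_s: 15.47
eef_pos: [0.4055, 0.3731, 0.2879]
eef_rot: [0.296, 0.116, 0.947, -0.036]
force: [-2.8, 1.2, 4.7]
gripper_width: 0.016
grasp_force: 15.0
```

Run:
```python
from ik import *
q=check();p,r=now();ap=-r.apply([0,0,1])
e=plan((p,r),[(p+.12*ap+[0,0,.04],r,.95)],mm=28)
qs=near(ik(*e),q)
b=pose([.663,.0365,.285],[0,0,1],[0,1,0]); qb=near(ik(*b),q);print(qs.round(2),qb.round(2))
J=jpath(qs,qb,.95,mm=36)
print([(x[0]+x[1].apply([0,0,.172+.14])).round(2).tolist() for x in J])
e=plan(e,J,mm=99,dg=99)
```

```text
fk err mm [-0.1 -0.6 -0.6] 0.0 q [ 0.78  0.53  1.79 -0.89  0.68  0.13] w 0.016 F [-2.8  1.2  4.7]
[[[0.95,-4,0,-25,0,0,0],[0.95,-4,0,-26,0,0,0],[0.95,-4,0,-25,0,0,0],[0.95,-4,0,-26,0,0,0],[0.95,-3,0,-25,0,0,0]]]
[[[0.95,-3.8,0,-25.9,0,0,0]]]
[ 0.9   0.3   1.7  -0.67  0.98 -0.09] [-0.03  0.51  1.17  0.    1.46 -1.61]
[[0.53, 0.32, 0.17], [0.54, 0.3, 0.16], [0.55, 0.28, 0.16], [0.56, 0.26, 0.15], [0.57, 0.24, 0.15], [0.58, 0.22, 0.15], [0.59, 0.2, 0.14], [0.6, 0.18, 0.14], [0.61, 0.16, 0.14], [0.62, 0.14, 0.14], [0.62, 0.13, 0.14], [0.63, 0.11, 0.14], [0.64, 0.09, 0.14], [0.65, 0.07, 0.14], [0.65, 0.06, 0.14], [0.66, 0.04, 0.15]]
[[[0.95,-23.8,-4.8,15.2,2.4,1.8,-0.8],[0.95,-24.1,-6.1,14.7,2.2,2.1,-0.7],[0.95,-24.4,-7.5,14.1,1.8,2.3,-0.9],[0.95,-24.6,-8.9,13.2,1.4,2.4,-0.8],[0.95,-24.7,-10.6,12.5,1.1,2.6,-0.9]]]
[[[0.95,-24.6,-12.3,11.6,0.6,2.6,-1],[0.95,-24.5,-14.1,10.5,0.3,2.6,-1],[0.95,-24.2,-16.1,9.5,-0.1,2.6,-1],[0.95,-23.6,-18,8.3,-0.5,2.5,-1.1],[0.95,-22.9,-20.1,7,-0.9,2.4,-1.2]]]
[[[0.95,-21.8,-22.2,5.7,-1.2,2.1,-1.3],[0.95,-20.6,-24.3,4.4,-1.5,2,-1.4],[0.95,-19,-26.3,2.8,-1.8,1.6,-1.4],[0.95,-17.1,-28.2,1.3,-2.1,1.4,-1.6],[0.95,-15,-29.9,-0.4,-2.2,1,-1.6]]]
[[[0.95,-12.5,-31.6,-2,-2.3,0.7,-1.8]]]
```

Run:
```python
from ik import *
q=robot.sense()["q"];p,r=now();ap=-r.apply([0,0,1])
e=plan((p,r),[(p+.12*ap+[0,0,.055],r,.95)],mm=29.5)
qs=near(ik(*e),q)
b=pose([.663,.0365,.365],[0,0,1],[0,1,0]); qb=near(ik(*b),q);print(qs.round(2),qb.round(2))
J=jpath(qs,qb,.95,mm=36)
print([(x[0]+x[1].apply([0,0,.172+.14])).round(2).tolist() for x in J])
e=plan(e,J,mm=99,dg=99)
```

```text
[[[0.95,-5,0,-28,0,0,0],[0.95,-5,0,-27,0,0,0],[0.95,-5,0,-28,0,0,0],[0.95,-5,0,-27,0,0,0],[0.95,-6,0,-28,0,0,0]]]
[[[0.95,-5.3,0,-27.2,0,0,0]]]
[ 0.9   0.28  1.68 -0.66  1.01 -0.12] [-0.03  0.47  1.03  0.    1.64 -1.61]
[[0.53, 0.32, 0.18], [0.54, 0.3, 0.18], [0.55, 0.28, 0.18], [0.57, 0.26, 0.18], [0.58, 0.24, 0.18], [0.59, 0.22, 0.18], [0.6, 0.2, 0.19], [0.6, 0.18, 0.19], [0.61, 0.16, 0.19], [0.62, 0.15, 0.19], [0.63, 0.13, 0.19], [0.63, 0.11, 0.2], [0.64, 0.09, 0.2], [0.65, 0.07, 0.21], [0.66, 0.06, 0.22], [0.66, 0.04, 0.22]]
[[[0.95,-26.4,-4.1,12.8,2.5,1.7,-0.5],[0.95,-26.6,-5.5,12,2.3,2,-0.6],[0.95,-26.8,-7,11.3,1.8,2.3,-0.6],[0.95,-26.9,-8.7,10.4,1.5,2.4,-0.7],[0.95,-26.9,-10.5,9.4,1.1,2.5,-0.7]]]
[[[0.95,-26.8,-12.2,8.3,0.7,2.7,-0.9],[0.95,-26.4,-14.3,7.1,0.3,2.6,-0.9],[0.95,-25.9,-16.3,5.8,-0.1,2.7,-1.1],[0.95,-25.2,-18.5,4.5,-0.5,2.5,-1.1],[0.95,-24.1,-20.6,3.1,-0.8,2.4,-1.2]]]
[[[0.95,-22.8,-22.7,1.6,-1.3,2.2,-1.4],[0.95,-21.2,-24.9,0.1,-1.5,1.9,-1.5],[0.95,-19.3,-26.9,-1.6,-1.8,1.7,-1.6],[0.95,-17,-28.7,-3.2,-2,1.4,-1.8],[0.95,-14.5,-30.4,-4.8,-2.2,1,-1.9]]]
[[[0.95,-11.5,-31.8,-6.6,-2.3,0.7,-2.1]]]
```

Emit:
{"op": "arm_command", "data": {"increments": [[[0.95,-5,0,-28,0,0,0],[0.95,-5,0,-27,0,0,0],[0.95,-5,0,-28,0,0,0],[0.95,-5,0,-27,0,0,0],[0.95,-6,0,-28,0,0,0]]]}}

```text
time_s: 15.88
eef_pos: [0.3493, 0.3867, 0.4168]
eef_rot: [0.295, 0.116, 0.948, -0.037]
force: [0.5, 0.4, -1.1]
gripper_width: 0.0157
grasp_force: 15.0
```

Emit:
{"op": "arm_command", "data": {"increments": [[[0.95,-5.3,0,-27.2,0,0,0],[0.95,-26.4,-4.1,12.8,2.5,1.7,-0.5],[0.95,-26.6,-5.5,12,2.3,2,-0.6],[0.95,-26.8,-7,11.3,1.8,2.3,-0.6],[0.95,-26.9,-8.7,10.4,1.5,2.4,-0.7]]]}}

```text
time_s: 16.3
eef_pos: [0.4448, 0.3356, 0.4602]
eef_rot: [0.215, 0.12, 0.964, -0.101]
force: [1.0, 0.7, -1.4]
gripper_width: 0.0157
grasp_force: 15.0
```

Emit:
{"op": "arm_command", "data": {"increments": [[[0.95,-26.9,-10.5,9.4,1.1,2.5,-0.7],[0.95,-26.8,-12.2,8.3,0.7,2.7,-0.9],[0.95,-26.4,-14.3,7.1,0.3,2.6,-0.9],[0.95,-25.9,-16.3,5.8,-0.1,2.7,-1.1],[0.95,-25.2,-18.5,4.5,-0.5,2.5,-1.1]]]}}

```text
time_s: 16.72
eef_pos: [0.558, 0.2339, 0.4871]
eef_rot: [0.098, 0.095, 0.985, -0.107]
force: [0.0, 0.2, -0.0]
gripper_width: 0.0158
grasp_force: 15.0
```

Emit:
{"op": "arm_command", "data": {"increments": [[[0.95,-24.1,-20.6,3.1,-0.8,2.4,-1.2],[0.95,-22.8,-22.7,1.6,-1.3,2.2,-1.4],[0.95,-21.2,-24.9,0.1,-1.5,1.9,-1.5],[0.95,-19.3,-26.9,-1.6,-1.8,1.7,-1.6],[0.95,-17,-28.7,-3.2,-2,1.4,-1.8]]]}}

```text
time_s: 17.13
eef_pos: [0.6413, 0.098, 0.5211]
eef_rot: [0.014, 0.033, 0.999, -0.039]
force: [-0.0, 0.3, -0.8]
gripper_width: 0.0157
grasp_force: 15.0
```

Emit:
{"op": "arm_command", "data": {"increments": [[[0.95,-14.5,-30.4,-4.8,-2.2,1,-1.9],[0.95,-11.5,-31.8,-6.6,-2.3,0.7,-2.1],[0.95,0,0,0,0,0,0],[0.95,0,0,0,0,0,0]]]}}

```text
time_s: 17.47
eef_pos: [0.6635, 0.0347, 0.5366]
eef_rot: [0.0, 0.001, 1.0, -0.001]
force: [0.5, 0.8, -1.9]
gripper_width: 0.0158
grasp_force: 15.0
```

Run:
```python
from ik import *
q=check();p,r=now();g=p+r.apply([0,0,.172])
b=pose([.663,.0365,.285],[0,0,1],[0,1,0]);print("grasp",g,"rot err",np.degrees((r.inv()*b[1]).as_rotvec()).round(2))
e=plan((p,r),[(*b,.95)],mm=30)
```

```text
fk err mm [ 0.1 -0.   0.2] 0.0 q [-0.04  0.47  1.03 -0.    1.64 -1.61] w 0.0158 F [ 0.5  0.8 -1.9]
grasp [0.6635608  0.03438669 0.36457231] rot err [-0.1   0.02 -0.13]
[[[0.95,0,1,27,0,0,0],[0.95,0,0,26,0,0,-0.1],[0.95,0.5,1,26.6,-0.1,0,0]]]
```

Emit:
{"op": "arm_command", "data": {"increments": [[[0.95,0,1,25,0,0,0],[0.95,0,0,25,0,0,0],[0.95,0,0,20,0,0,0],[0.95,0,0,0,0,0,0],[0.95,0,0,0,0,0,0]]]}}

```text
time_s: 17.88
eef_pos: [0.6628, 0.0385, 0.4661]
eef_rot: [-0.001, -0.001, 1.0, -0.001]
force: [-0.8, -0.2, -0.0]
gripper_width: 0.0157
grasp_force: 15.0
```

Run:
```python
from ik import *
ims=[viewer.capture("scene") for _ in range(4)]
check();p,r=now();g=p+r.apply([0,0,.172]);print("grasp",g)
im=np.mean(ims,0).astype(np.uint8)
crop("scene",325,120,100,120,5,"p3",img=im)
f=p+r.apply([0,0,.172+.14]);print("pred foot,cup",proj("scene",[f,f+[0,0,.05],[.663,.0360,.09]]).round(1))
```

```text
fk err mm [ 0.1 -0.   0.1] 0.0 q [-0.03  0.5   1.15 -0.    1.49 -1.6 ] w 0.0158 F [ 0.   0.2 -0.2]
grasp [0.66379642 0.03735714 0.29620211]
pred foot,cup [[374.6 182.9]
 [376.2 165. ]
 [372.1 204.8]]
```

View pics/p3.png

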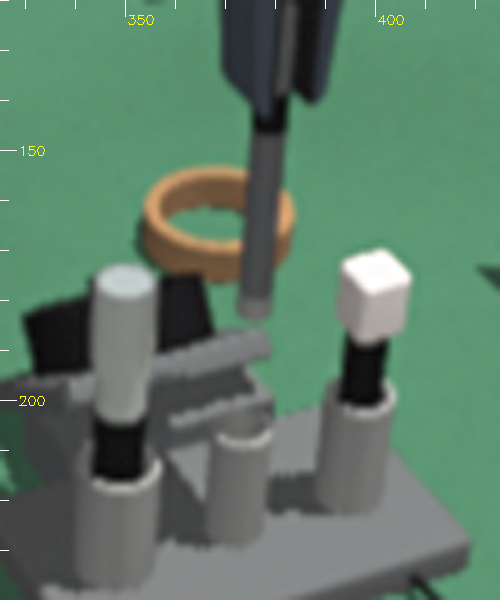

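Emit:
{"op": "arm_command", "data": {"increments": [[[0.95,0,0,20,0,0,0],[0.95,0,0,20,0,0,0],[0.95,0,0,15,0,0,0],[0.95,0,0,0,0,0,0],[0.95,0,0,0,0,0,0]]]}}

```text
time_s: 18.5
eef_pos: [0.6633, 0.0372, 0.4121]
eef_rot: [0.0, -0.0, 1.0, -0.001]
force: [-0.5, 0.7, 0.1]
gripper_width: 0.016
grasp_force: 15.0
```

Emit:
{"op": "arm_command", "data": {"increments": [[[0.95,0,0,6,0,0,0],[0.95,0,0,6,0,0,0],[0.95,0,0,6,0,0,0],[0.95,0,0,0,0,0,0]]]}}

```text
time_s: 18.83
eef_pos: [0.663, 0.0371, 0.3925]
eef_rot: [-0.001, -0.0, 1.0, -0.001]
force: [-0.2, 0.3, -0.8]
gripper_width: 0.0154
grasp_force: 15.0
```

Emit:
{"op": "arm_command", "data": {"increments": [[[0.95,0,0,8,0,0,0],[0.95,0,0,8,0,0,0],[0.95,0,0,8,0,0,0],[0.95,0,0,8,0,0,0],[0.95,0,0,0,0,0,0]]]}}

```text
time_s: 19.25
eef_pos: [0.6628, 0.0371, 0.3593]
eef_rot: [-0.001, -0.0, 1.0, -0.001]
force: [-0.6, -0.2, -0.4]
gripper_width: 0.0157
grasp_force: 15.0
```

Emit:
{"op": "arm_command", "data": {"increments": [[[0.95,0,0,4,0,0,0],[0.95,0,0,3,0,0,0],[0.95,0,0,3,0,0,0],[0.95,0,0,0,0,0,0]]]}}

```text
time_s: 19.58
eef_pos: [0.6631, 0.0371, 0.351]
eef_rot: [-0.0, -0.0, 1.0, -0.001]
force: [-0.3, -1.1, -0.9]
gripper_width: 0.0157
grasp_force: 15.0
```

Emit:
{"op": "arm_command", "data": {"increments": [[[0.95,0,0,3,0,0,0],[0.95,0,0,0,0,0,0]]]}}

```text
time_s: 19.75
eef_pos: [0.6632, 0.0371, 0.3482]
eef_rot: [-0.0, -0.0, 1.0, -0.001]
force: [-0.1, -0.1, -0.8]
gripper_width: 0.0158
grasp_force: 15.0
```

Emit:
{"op": "arm_command", "data": {"increments": [[[0.95,0,0,2,0,0,0],[0.95,0,0,0,0,0,0]]]}}

```text
time_s: 19.92
eef_pos: [0.6632, 0.0371, 0.3463]
eef_rot: [-0.0, -0.0, 1.0, -0.001]
force: [-0.1, -0.8, -1.0]
gripper_width: 0.0158
grasp_force: 15.0
```

Emit:
{"op": "arm_command", "data": {"increments": [[[0.95,0,0,3,0,0,0],[0.95,0,0,0,0,0,0]]]}}

```text
time_s: 20.08
eef_pos: [0.6631, 0.0371, 0.343]
eef_rot: [-0.0, -0.0, 1.0, -0.001]
force: [-0.2, 0.6, -0.9]
gripper_width: 0.0156
grasp_force: 15.0
```

Emit:
{"op": "arm_command", "data": {"increments": [[[0.95,0,0,2.5,0,0,0],[0.95,0,0,0,0,0,0]]]}}

```text
time_s: 20.25
eef_pos: [0.6631, 0.0371, 0.3405]
eef_rot: [-0.0, -0.0, 1.0, -0.001]
force: [0.4, -0.7, 0.3]
gripper_width: 0.0158
grasp_force: 15.0
```

Emit:
{"op": "arm_command", "data": {"increments": [[[0.95,0,0,2.5,0,0,0],[0.95,0,0,0,0,0,0]]]}}

```text
time_s: 20.42
eef_pos: [0.6633, 0.0371, 0.3385]
eef_rot: [0.0, -0.0, 1.0, -0.001]
force: [0.4, -0.6, -0.2]
gripper_width: 0.0154
grasp_force: 15.0
```

Emit:
{"op": "arm_command", "data": {"increments": [[[0.95,0,0,2,0,0,0],[0.95,0,0,0,0,0,0]]]}}

```text
time_s: 20.58
eef_pos: [0.6638, 0.037, 0.3377]
eef_rot: [0.001, -0.0, 1.0, -0.001]
force: [-1.3, -0.1, 11.0]
gripper_width: 0.0156
grasp_force: 15.0
```

Emit:
{"op": "arm_command", "data": {"increments": [[[0.95,0,0,-1.5,0,0,0],[0.72,0,0,0,0,0,0],[0.72,0,0,0,0,0,0],[0.72,0,0,0,0,0,0],[0.72,0,0,-12,0,0,0]]]}}

```text
time_s: 21.0
eef_pos: [0.6626, 0.0371, 0.3481]
eef_rot: [-0.002, -0.0, 1.0, -0.001]
force: [0.3, -0.2, -0.8]
gripper_width: 0.0254
grasp_force: 0.0
```

Emit:
{"op": "arm_command", "data": {"increments": [[[0.72,0,0,-22,0,0,0],[0.72,0,0,-25,0,0,0],[0.72,0,0,-25,0,0,0],[0.72,0,0,-25,0,0,0],[0.72,0,0,0,0,0,0]]]}}

```text
time_s: 21.42
eef_pos: [0.6638, 0.0373, 0.4532]
eef_rot: [0.004, -0.0, 1.0, -0.001]
force: [0.9, -0.5, 0.4]
gripper_width: 0.0253
grasp_force: 0.0
```

```bash
cat > dial.py <<'E'
from ik import *
c=np.array([.5435,.036,.0435]);n=lean(180)
def dp(ang,out): return pose(c+out*n,n,-R.from_rotvec(-ang*n).apply([0,1,0]))
E
python3 - <<'E'
from dial import *
q=check()
im=viewer.capture("scene").astype(int)
print("pen top row pred",proj("scene",[[.6635,.037,.19]]).round(1),[(rr,im[rr,377].tolist()) for rr in range(160,184,3)])
pre=dp(.2,.037+.085);S=ik(*pre,seeds=60);print([s.round(2).tolist() for s in S])
qb=max(S,key=lambda s:s[3])
for name,qq in(("grip",near(ik(*dp(.2,.0385)),qb)),):print(name,qq.round(2))
J=jpath(q,qb,.58,mm=39,dg=7)
print(len(J),[(x[0]+x[1].apply([0,0,.191])).round(2).tolist()+[round(float(np.degrees(np.arccos(-x[1].apply([0,0,1])[2])))) ] for x in J])
E
```

```text
fk err mm [ 0.1 -0.   0. ] 0.0 q [-0.03  0.51  1.17 -0.    1.45 -1.6 ] w 0.0253 F [ 0.9 -0.5  0.4]
pen top row pred [[375.5 170.8]] [(160, [51, 73, 94]), (163, [51, 69, 81]), (166, [103, 142, 146]), (169, [90, 121, 153]), (172, [75, 74, 71]), (175, [75, 74, 73]), (178, [70, 68, 70]), (181, [69, 69, 68])]
[[-0.08, 0.37, 2.32, 2.84, 0.16, -1.14]]
grip [-0.07  0.6   2.27  3.02  0.33 -1.31]
34 [[0.66, 0.07, 0.25, 5], [0.66, 0.09, 0.25, 9], [0.66, 0.12, 0.24, 14], [0.66, 0.15, 0.24, 19], [0.65, 0.17, 0.24, 23], [0.65, 0.19, 0.25, 27], [0.66, 0.21, 0.25, 32], [0.66, 0.23, 0.26, 36], [0.66, 0.24, 0.26, 39], [0.66, 0.26, 0.27, 43], [0.67, 0.27, 0.28, 46], [0.67, 0.28, 0.28, 50], [0.68, 0.28, 0.29, 52], [0.68, 0.28, 0.3, 55], [0.69, 0.28, 0.3, 57], [0.69, 0.28, 0.3, 59], [0.7, 0.27, 0.31, 61], [0.7, 0.26, 0.31, 62], [0.7, 0.25, 0.31, 63], [0.7, 0.24, 0.3, 63], [0.7, 0.23, 0.3, 63], [0.7, 0.21, 0.29, 63], [0.7, 0.19, 0.28, 62], [0.69, 0.18, 0.27, 61], [0.68, 0.16, 0.26, 60], [0.67, 0.14, 0.25, 58], [0.66, 0.12, 0.23, 56], [0.64, 0.11, 0.22, 54], [0.62, 0.09, 0.2, 51], [0.6, 0.08, 0.19, 48], [0.57, 0.06, 0.17, 45], [0.55, 0.05, 0.16, 42], [0.52, 0.04, 0.14, 39], [0.48, 0.04, 0.13, 35]]
```

```bash
cat >> dial.py <<'E'
pts=[[sx*.038,sy*.089,.112] for sx in(1,-1) for sy in(1,-1)]+[[sx*.016,sy*.059,.191] for sx in(1,-1) for sy in(1,-1)]
def low(x):
    P=x[0]+x[1].apply(pts); return P[P[:,2].argmin()].round(3).tolist(), P[:,0].max().round(3)
E
python3 - <<'E'
from dial import *
q=robot.sense()["q"]
pre=dp(.2,.037+.085);qb=max(ik(*pre,seeds=40),key=lambda s:s[3])
w1=pose([.47,.036,.30],[0,0,1],[0,1,0]);q1=near(ik(*w1),q)
q2=np.array([-.08,.2,2.3,1.4,.4,-1.35])
print(q1.round(2),qb.round(2))
J=[(*w1,.58)]
e=plan(now(),J,mm=34);print("--")
for a,b in((q1,q2),(q2,qb)):
    L=jpath(a,b,.58,mm=39,dg=7.1)
    for x in L: print(*low(x))
    e=plan(e,L,mm=99,dg=99)
E
```

```text
[-0.05  0.21  1.61  0.    1.33 -1.62] [-0.08  0.37  2.32  2.84  0.16 -1.14]
[[[0.58,32,0,-4,0,0.1,0],[0.58,32,0,-4,0,0,0],[0.58,32,0,-4,0,0.1,0],[0.58,32,0,-3,0,0,0],[0.58,33,-1,-3,-0.1,0.1,0]]]
[[[0.58,32.4,-0.2,-3.9,0,0,0]]]
--
[0.45, 0.005, 0.264] 0.508
[0.445, 0.032, 0.249] 0.509
[0.441, 0.059, 0.237] 0.51
[0.437, 0.084, 0.227] 0.511
[0.434, 0.107, 0.219] 0.513
[0.431, 0.128, 0.212] 0.516
[0.457, 0.133, 0.207] 0.518
[0.454, 0.147, 0.202] 0.521
[0.451, 0.158, 0.198] 0.523
[0.448, 0.166, 0.194] 0.525
[0.444, 0.171, 0.19] 0.525
[0.44, 0.174, 0.185] 0.524
[0.435, 0.174, 0.18] 0.521
[0.428, 0.171, 0.174] 0.519
[0.419, 0.166, 0.168] 0.515
[0.409, 0.16, 0.16] 0.507
[0.396, 0.151, 0.152] 0.496
[[[0.58,5.7,12.2,13.2,-4.5,-1,2.4],[0.58,6.6,10.5,12.6,-4.3,-1,2.8],[0.58,7.2,8.7,11.9,-4.2,-0.9,3.2],[0.58,7.7,6.7,11.1,-4,-0.9,3.6],[0.58,8.1,4.8,10.1,-3.8,-0.9,3.9]]]
[[[0.58,8.1,2.8,9.2,-3.6,-1,4.3],[0.58,7.9,0.7,8,-3.3,-1,4.7],[0.58,7.6,-1.3,6.9,-3,-1,4.9],[0.58,7,-3.3,5.7,-2.7,-1.2,5.2],[0.58,6.2,-5.2,4.5,-2.5,-1.3,5.4]]]
[[[0.58,5.1,-7,3.3,-2.1,-1.5,5.7],[0.58,3.8,-8.8,2,-1.8,-1.6,5.8],[0.58
[... 345 characters left out ...]
0.458, 0.141, 0.152] 0.538
[0.464, 0.135, 0.15] 0.537
[0.469, 0.13, 0.147] 0.533
[0.473, 0.123, 0.144] 0.527
[0.476, 0.117, 0.14] 0.52
[0.485, -0.008, 0.134] 0.51
[0.474, -0.014, 0.123] 0.506
[0.462, -0.019, 0.112] 0.507
[[[0.58,-3.3,4.8,3.4,-1.8,-0.5,6.6],[0.58,-3.4,4.6,3.3,-1.6,-0.6,6.6],[0.58,-3.6,4.4,3.4,-1.6,-0.7,6.6],[0.58,-3.8,4.3,3.4,-1.6,-0.8,6.7],[0.58,-3.9,4.1,3.4,-1.4,-0.8,6.7]]]
[[[0.58,-4.1,4.1,3.4,-1.5,-0.9,6.7],[0.58,-4.2,4,3.4,-1.4,-0.9,6.7],[0.58,-4.3,3.9,3.4,-1.4,-1.1,6.7],[0.58,-4.4,3.9,3.4,-1.3,-1,6.7],[0.58,-4.6,3.9,3.5,-1.4,-1.1,6.7]]]
[[[0.58,-4.5,4,3.4,-1.4,-1.2,6.7],[0.58,-4.7,3.9,3.4,-1.3,-1.2,6.8],[0.58,-4.6,3.9,3.5,-1.4,-1.2,6.7],[0.58,-4.6,4,3.5,-1.4,-1.3,6.7]]]
```

Emit:
{"op": "arm_command", "data": {"increments": [[[0.58,32,0,-4,0,0,0],[0.58,32,0,-4,0,0,0],[0.58,32,0,-4,0,0.1,0],[0.58,32,0,-3,0,0,0],[0.58,33,-1,-3,-0.1,0.1,0]]]}}

```text
time_s: 21.88
eef_pos: [0.5005, 0.0363, 0.4647]
eef_rot: [-0.002, -0.0, 1.0, 0.0]
force: [-0.4, -0.2, 0.8]
gripper_width: 0.0381
grasp_force: 0.0
```

Emit:
{"op": "arm_command", "data": {"increments": [[[0.58,32.4,-0.2,-3.9,0,0,0],[0.58,5.7,12.2,13.2,-4.5,-1,2.4],[0.58,6.6,10.5,12.6,-4.3,-1,2.8],[0.58,7.2,8.7,11.9,-4.2,-0.9,3.2],[0.58,7.7,6.7,11.1,-4,-0.9,3.6]]]}}

```text
time_s: 22.3
eef_pos: [0.4454, 0.0815, 0.4235]
eef_rot: [0.03, 0.106, 0.983, 0.149]
force: [0.2, 0.2, -0.1]
gripper_width: 0.0384
grasp_force: 0.0
```

Emit:
{"op": "arm_command", "data": {"increments": [[[0.58,8.1,4.8,10.1,-3.8,-0.9,3.9],[0.58,8.1,2.8,9.2,-3.6,-1,4.3],[0.58,7.9,0.7,8,-3.3,-1,4.7],[0.58,7.6,-1.3,6.9,-3,-1,4.9],[0.58,7,-3.3,5.7,-2.7,-1.2,5.2]]]}}

```text
time_s: 22.72
eef_pos: [0.4153, 0.1136, 0.3874]
eef_rot: [0.053, 0.301, 0.909, 0.285]
force: [0.6, 1.2, -0.6]
gripper_width: 0.0383
grasp_force: 0.0
```

Emit:
{"op": "arm_command", "data": {"increments": [[[0.58,6.2,-5.2,4.5,-2.5,-1.3,5.4],[0.58,5.1,-7,3.3,-2.1,-1.5,5.7],[0.58,3.8,-8.8,2,-1.8,-1.6,5.8],[0.58,2.3,-10.3,0.8,-1.6,-1.8,5.9],[0.58,0.6,-11.7,-0.3,-1.2,-2,6.1]]]}}

```text
time_s: 23.13
eef_pos: [0.3771, 0.1105, 0.3558]
eef_rot: [0.065, 0.532, 0.773, 0.338]
force: [0.6, 1.4, -0.2]
gripper_width: 0.0381
grasp_force: 0.0
```

Emit:
{"op": "arm_command", "data": {"increments": [[[0.58,-1.2,-13,-1.4,-1,-2.1,6.1],[0.58,-3.3,-14.1,-2.4,-0.8,-2.5,6.2],[0.58,-5.3,-14.9,-3.4,-0.4,-2.6,6.3],[0.58,0,0,0,0,0,0],[0.58,0,0,0,0,0,0]]]}}

```text
time_s: 23.55
eef_pos: [0.3427, 0.0947, 0.3346]
eef_rot: [0.067, 0.666, 0.668, 0.325]
force: [1.2, -0.1, 0.6]
gripper_width: 0.0382
grasp_force: 0.0
```

Run:
```python
from dial import *
q=check()
qb=max(ik(*dp(.2,.122),seeds=40),key=lambda s:s[3])
e=plan(now(),jpath(q,qb,.58,mm=39,dg=7.1),mm=99,dg=99)
```

```text
fk err mm [ 0.3 -0.1 -0. ] 0.0 q [-0.08  0.21  2.3   1.41  0.4  -1.36] w 0.0382 F [ 1.2 -0.1  0.6]
[[[0.58,-3.4,5.2,3.4,-1.7,-0.6,6.6],[0.58,-3.4,4.7,3.2,-1.7,-0.6,6.6],[0.58,-3.6,4.6,3.2,-1.6,-0.7,6.7],[0.58,-3.7,4.3,3.3,-1.6,-0.7,6.6],[0.58,-3.8,4.3,3.3,-1.5,-0.8,6.7]]]
[[[0.58,-4,4.2,3.3,-1.4,-0.9,6.7],[0.58,-4,4,3.3,-1.5,-1,6.7],[0.58,-4.2,4.1,3.3,-1.4,-1,6.7],[0.58,-4.3,3.9,3.3,-1.3,-1,6.8],[0.58,-4.3,4,3.3,-1.4,-1.1,6.7]]]
[[[0.58,-4.4,3.9,3.4,-1.4,-1.2,6.7],[0.58,-4.4,3.9,3.3,-1.3,-1.1,6.7],[0.58,-4.5,4,3.4,-1.4,-1.2,6.8],[0.58,-4.4,3.9,3.3,-1.3,-1.2,6.7]]]
```

Tracking exactly. Continue the flip.

Emit:
{"op": "arm_command", "data": {"increments": [[[0.58,-3.4,5.2,3.4,-1.7,-0.6,6.6],[0.58,-3.4,4.7,3.2,-1.7,-0.6,6.6],[0.58,-3.6,4.6,3.2,-1.6,-0.7,6.7],[0.58,-3.7,4.3,3.3,-1.6,-0.7,6.6],[0.58,-3.8,4.3,3.3,-1.5,-0.8,6.7]]]}}

```text
time_s: 23.97
eef_pos: [0.3705, 0.0766, 0.3258]
eef_rot: [0.037, 0.832, 0.421, 0.358]
force: [0.4, 0.2, 1.4]
gripper_width: 0.0383
grasp_force: 0.0
```

Emit:
{"op": "arm_command", "data": {"increments": [[[0.58,-4,4.2,3.3,-1.4,-0.9,6.7],[0.58,-4,4,3.3,-1.5,-1,6.7],[0.58,-4.2,4.1,3.3,-1.4,-1,6.7],[0.58,-4.3,3.9,3.3,-1.3,-1,6.8],[0.58,-4.3,4,3.3,-1.4,-1.1,6.7]]]}}

```text
time_s: 24.38
eef_pos: [0.3804, 0.052, 0.306]
eef_rot: [-0.0, 0.929, 0.139, 0.342]
force: [0.7, -0.7, 0.3]
gripper_width: 0.0382
grasp_force: 0.0
```

Emit:
{"op": "arm_command", "data": {"increments": [[[0.58,-4.4,3.9,3.4,-1.4,-1.2,6.7],[0.58,-4.4,3.9,3.3,-1.3,-1.1,6.7],[0.58,-4.5,4,3.4,-1.4,-1.2,6.8],[0.58,-4.4,3.9,3.3,-1.3,-1.2,6.7],[0.58,0,0,0,0,0,0]]]}}

```text
time_s: 24.8
eef_pos: [0.3763, 0.0356, 0.2843]
eef_rot: [-0.031, 0.948, -0.098, 0.3]
force: [-0.5, 0.4, -0.3]
gripper_width: 0.0386
grasp_force: 0.0
```

Run:
```python
from dial import *
q=check()
e=plan(now(),[(*dp(.2,.122),.58),(*dp(.2,.050),.58),(*dp(.2,.0385),.58)],mm=13)
```

```text
fk err mm [ 0.4 -0.9 -0. ] 0.0 q [-0.08  0.37  2.32  2.84  0.16 -1.13] w 0.0386 F [-0.5  0.4 -0.3]
[[[0.58,-1.2,-0.2,-0.8,0,-0.2,-0.3],[0.58,0,0,12,0,0,0],[0.58,0,0,12,0,0,0],[0.58,0,0,12,0,0,0],[0.58,0,0,12,0,0,0]]]
[[[0.58,0,0,12,0,0,0],[0.58,0.1,0,12,0,0,0],[0.58,0,0,11.5,0,0,0]]]
```

Emit:
{"op": "arm_command", "data": {"increments": [[[0.58,-1,0,11,0,0,0],[0.58,0,0,12,0,0,0],[0.58,0,0,12,0,0,0],[0.58,0,0,12,0,0,0],[0.58,0,0,0,0,0,0]]]}}

```text
time_s: 25.22
eef_pos: [0.4034, 0.0361, 0.2448]
eef_rot: [-0.03, 0.948, -0.093, 0.301]
force: [-0.7, 0.5, 0.9]
gripper_width: 0.0384
grasp_force: 0.0
```

Emit:
{"op": "arm_command", "data": {"increments": [[[0.58,0,0,8,0,0,0],[0.58,0,0,8,0,0,0],[0.58,0,0,0,0,0,0]]]}}

```text
time_s: 25.47
eef_pos: [0.4114, 0.036, 0.2319]
eef_rot: [-0.03, 0.949, -0.095, 0.3]
force: [0.3, 0.7, 0.3]
gripper_width: 0.0381
grasp_force: 0.0
```

Emit:
{"op": "arm_command", "data": {"increments": [[[0.58,0,0,8,0,0,0],[0.58,0,0,8,0,0,0],[0.58,0,0,0,0,0,0]]]}}

```text
time_s: 25.72
eef_pos: [0.4206, 0.0359, 0.2184]
eef_rot: [-0.03, 0.949, -0.096, 0.3]
force: [-0.1, 0.2, 0.0]
gripper_width: 0.0381
grasp_force: 0.0
```

Run:
```python
from dial import *
q=check();p,r=now();b=dp(.2,.0385);print("remaining tool mm",(r.inv().apply(b[0]-p)*1e3).round(1),np.degrees((r.inv()*b[1]).as_rotvec()).round(1))
```

```text
fk err mm [ 0.2 -1.  -0.2] 0.0 q [-0.07  0.59  2.27  3.02  0.33 -1.31] w 0.0381 F [-0.1  0.2  0. ]
remaining tool mm [ 0.3 -0.2  3.3] [ 0.  -0.1 -0.1]
```

Emit:
{"op": "arm_command", "data": {"increments": [[[0.58,0,0,2.5,0,0,0],[0.58,0,0,0,0,0,0],[1,0,0,0,0,0,0],[1,0,0,0,0,0,0],[1,0,0,0,0,0,0]]], "squeeze": 15}}

```text
time_s: 26.13
eef_pos: [0.421, 0.0359, 0.2174]
eef_rot: [-0.03, 0.949, -0.096, 0.3]
force: [-0.2, -0.5, 0.5]
gripper_width: 0.0211
grasp_force: 0.0
```

Emit:
{"op": "arm_command", "data": {"increments": [[[1,0,0,0,0,0,0],[1,0,0,0,0,0,0],[1,0,0,0,0,0,0]]]}}

```text
time_s: 26.38
eef_pos: [0.4209, 0.0358, 0.2173]
eef_rot: [-0.03, 0.949, -0.097, 0.3]
force: [-1.2, -5.2, 0.6]
gripper_width: 0.014
grasp_force: 15.0
```

Run:
```python
from dial import *
q=check();s=robot.sense();p,r=now();print(s["moment"].round(2),s["grasp_force"],(p+r.apply([0,0,.172])).round(4),c+.0385*n)
```

```text
fk err mm [ 0.2 -1.  -0.2] 0.0 q [-0.07  0.59  2.27  3.02  0.34 -1.31] w 0.014 F [-1.2 -5.2  0.6]
[-0.51  0.44 -0.39] 15.00203400850296 [0.5197 0.0356 0.0765] [0.52141731 0.036      0.07503735]
```

Emit:
{"op": "arm_command", "data": {"increments": [[[1,0,1,0,0,0,5],[1,0,0,0,0,0,5],[1,0,0,0,0,0,5],[1,0,0,0,0,0,5],[1,0,0,0,0,0,5]]], "squeeze": 25}}

```text
time_s: 26.8
eef_pos: [0.4208, 0.0354, 0.2172]
eef_rot: [-0.095, 0.905, -0.3, 0.286]
force: [-0.0, 10.0, 1.4]
gripper_width: 0.0138
grasp_force: 25.0
```

Emit:
{"op": "arm_command", "data": {"increments": [[[1,0,0,0,0,0,5],[1,0,0,0,0,0,5],[1,0,0,0,0,0,5],[1,0,0,0,0,0,5],[1,0,0,0,0,0,5]]]}}

```text
time_s: 27.22
eef_pos: [0.4208, 0.0354, 0.2172]
eef_rot: [-0.155, 0.818, -0.489, 0.259]
force: [-1.7, 10.5, 1.2]
gripper_width: 0.0137
grasp_force: 25.0
```

Run:
```python
from dial import *
q=check();s=robot.sense();p,r=now();print("Mz tool",r.inv().apply(s["moment"]).round(2),s["grasp_force"],"angle",(.2+np.radians((dp(.2,.04)[1].inv()*r).as_rotvec(True))[2]).round(3))
```

```text
fk err mm [ 0.2 -1.  -0.2] 0.0 q [-0.07  0.59  2.27  3.01  0.34 -0.43] w 0.0137 F [-1.7 10.5  1.2]
Mz tool [ 0.83 -2.15  0.07] 24.998087882995605 angle 1.078
```

Emit:
{"op": "arm_command", "data": {"increments": [[[1,0,0,0,0,0,4],[1,0,0,0,0,0,4],[1,0,0,0,0,0,4],[1,0,0,0,0,0,3],[1,0,0,0,0,0,0]]]}}

```text
time_s: 27.63
eef_pos: [0.4208, 0.0354, 0.2172]
eef_rot: [-0.187, 0.748, -0.592, 0.236]
force: [-0.3, 10.8, 1.5]
gripper_width: 0.0137
grasp_force: 25.0
```

```bash
cat > ck.py <<'E'
from dial import *
q=check();s=robot.sense();p,r=now();print("M tool",r.inv().apply(s["moment"]).round(3),s["grasp_force"],"angle",(.2+np.radians((dp(.2,.04)[1].inv()*r).as_rotvec(True))[2]).round(3))
E
python3 ck.py
```

```text
fk err mm [ 0.2 -1.  -0.2] 0.0 q [-0.07  0.59  2.27  3.01  0.34 -0.17] w 0.0137 F [-0.3 10.8  1.5]
M tool [ 0.263 -2.286  0.089] 25.00050723552704 angle 1.339
```

Emit:
{"op": "arm_command", "data": {"increments": [[[1,0,0,0,0,0,2],[1,0,0,0,0,0,2],[1,0,0,0,0,0,0]]]}}

```text
time_s: 27.88
eef_pos: [0.4208, 0.0354, 0.2172]
eef_rot: [-0.195, 0.727, -0.617, 0.23]
force: [-0.5, 8.9, 2.1]
gripper_width: 0.0138
grasp_force: 25.2
```

```bash
python3 ck.py
```

```text
fk err mm [ 0.2 -1.  -0.2] 0.0 q [-0.07  0.59  2.27  3.01  0.34 -0.1 ] w 0.0138 F [-0.5  8.9  2.1]
M tool [ 0.048 -1.841 -0.666] 25.160882771015167 angle 1.407
```

Emit:
{"op": "arm_command", "data": {"increments": [[[1,0,0,0,0,0,2],[1,0,0,0,0,0,0]]]}}

```text
time_s: 28.05
eef_pos: [0.4208, 0.0353, 0.2172]
eef_rot: [-0.199, 0.716, -0.629, 0.227]
force: [-1.5, 6.9, 2.9]
gripper_width: 0.0149
grasp_force: 25.7
```

```bash
python3 ck.py
```

```text
fk err mm [ 0.2 -1.  -0.2] 0.0 q [-0.07  0.59  2.27  3.01  0.34 -0.07] w 0.0149 F [-1.5  6.9  2.9]
M tool [-0.069 -1.407 -0.845] 25.725814998149872 angle 1.441
```

Emit:
{"op": "arm_command", "data": {"increments": [[[0.58,0,0,0,0,0,0],[0.58,0,0,0,0,0,0],[0.58,0,0,0,0,0,0],[0.58,0,0,0,0,0,0]]]}}

```text
time_s: 28.38
eef_pos: [0.4209, 0.0349, 0.2171]
eef_rot: [-0.199, 0.716, -0.629, 0.227]
force: [0.5, -0.7, -0.1]
gripper_width: 0.0374
grasp_force: 0.0
```

Emit:
{"op": "arm_command", "data": {"increments": [[[0.58,0,0,-8,0,0,0],[0.58,0,0,-12,0,0,0],[0.58,0,0,-12,0,0,0],[0.58,0,0,-12,0,0,0],[0.58,0,0,-12,0,0,0]]]}}

```text
time_s: 28.8
eef_pos: [0.3879, 0.0349, 0.2636]
eef_rot: [-0.198, 0.716, -0.629, 0.227]
force: [-0.1, 1.0, -0.2]
gripper_width: 0.0381
grasp_force: 0.0
```

Emit:
{"op": "arm_command", "data": {"increments": [[[0.58,0,0,-12,0,0,0],[0.58,0,0,-12,0,0,0],[0.58,0,0,0,0,0,0],[0.58,0,0,0,0,0,0]]]}}

```text
time_s: 29.13
eef_pos: [0.3747, 0.035, 0.2831]
eef_rot: [-0.199, 0.716, -0.629, 0.227]
force: [-0.4, 0.3, -0.5]
gripper_width: 0.0381
grasp_force: 0.0
```

Run:
```python
from dial import *
check()
a=np.load("av.npz"); b={n:np.mean([viewer.capture(n).astype(float) for _ in range(8)],0) for n in("top","scene")}
# white pointer tip in scene: brightest pixels above collar; predicted end of bar for angles
s_=np.array([-.81915,0,-.57358]);t=c+.044*n
for ang in(.2,1.3,1.4): print(ang,[proj(v,[t+k*(s_*np.cos(ang)+np.array([0,1,0])*np.sin(ang)) for k in(.01,.021)]).round(1).tolist() for v in("scene","top")])
np.set_printoptions(linewidth=200)
print("scene before\n",a["scene"][170:182,338:364].max(2).astype(int));print("after\n",b["scene"][170:182,338:364].max(2).astype(int))
print("top after\n",b["top"][194:214,262:286].max(2).astype(int))
```

```text
fk err mm [ 0.4 -0.9 -0. ] 0.0 q [-0.09  0.37  2.32  2.84  0.17  0.09] w 0.0381 F [-0.4  0.3 -0.5]
0.2 [[[345.4, 175.9], [344.7, 175.8]], [[272.5, 206.8], [272.0, 209.8]]]
1.3 [[[349.0, 175.2], [352.2, 174.3]], [[270.0, 204.8], [266.6, 205.6]]]
1.4 [[[349.2, 175.2], [352.6, 174.2]], [[269.9, 204.5], [266.4, 205.1]]]
scene before
 [[143 144 144 145 145 145 145 146 146 146 145 145 147 138  98  70  63  84  92  94  95  95  95  98 102 107]
 [142 143 143 144 145 145 145 145 146 147 146 146 146 145 125  92  69  71  88  95  97  98  98  98  99 100]
 [142 143 143 145 145 145 146 146 147 148 148 147 147 148 144 126  93  71  73  91  96 101 102 102 103 104]
 [143 144 145 146 146 146 145 148 142 140 141 143 147 148 149 145 127  97  85  75  85  96 100  99 101 100]
 [144 145 146 147 144 137 130 139 111  98 100 115 139 149 149 145 140 126 114  81  62  70  75  71  69  67]
 [145 146 148 145 125  95  81  92  65  48  50  71 112 139 138 117 109 101  88  57  38  36  40  36  34  31]
 [145 146 148 144 107  52  27  35  30  30  30  37  67  92  90  68  59  50  38  26  21  23  25  25  26  26]
 [147 147 147 142 1
[... 3100 characters left out ...]
1  86]
 [ 43  43  42  42  45  45  43  46  50  58  44  48  66  64  46  42  39  54  59  61  61  60  55  56]
 [ 44  44  43  46  43  45  42  42  42  43  45  49  54  59  47  38  43  49  61  62  57  48  32  29]
 [ 42  44  43  43  43  43  43  45  41  43  43  43  44  49  44  41  41  45  57  55  44  29  22  16]
 [ 42  43  43  44  46  44  42  42  45  43  45  42  41  44  41  45  45  41  43  36  30  15  16  18]
 [ 44  44  44  45  44  44  44  44  43  43  43  43  45  43  45  43  44  36  28  21  21  18  14  22]
 [ 42  44  42  45  44  45  44  44  44  44  44  45  42  43  42  42  44  53  43  25  16  19  17  31]
 [ 44  45  44  44  43  44  42  42  42  44  43  43  42  40  52  55  62  63  56  23  21  25  39  54]]
```

```bash
python3 -c "
from workcell import robot
print(robot.finish_job())"
```

```text
the job is handed in; nothing more can be done
None
```

I handed the job in at about 30 s of the 72 s. The torch stands at the bottom of the wide cup and the penlight at the bottom of the narrow one. I turned the dial clockwise until it resisted at about 1.4 rad; I felt that stop rather than clearly seeing it, because the torch and gripper partly blocked the final pictures.

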